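# Trace a bracket weld with the crack probe

### The arm

A 7-joint arm with a two-finger parallel gripper is mounted at the origin on the work surface. World frame = base frame: x ahead of the robot, y to its left, z up, the work surface at z = 0. Lengths are in m, angles in rad, forces in N, time in s.
With the tool pointing down it reaches from about 0.425 to 1.025 m from the base axis. Payload 9.4 kg.
Tool frame: the origin (TCP) lies on the mounting face of the last link; the fingertips stand ahead of it and the grasp point (between the pads) lies 167 mm ahead of it (manip.tip_extent is the z of the fingertips in the tool frame, in m); z points along the fingers, y is the line along which they close (so a half turn about z gives the same grasp; the last joint's range is limited). The gripper opens to 93 mm and grips with 3 to 60 N. Pads are 15 mm wide; open, the fingers measure 128 mm over their backs; the gripper's body (75 mm by 188 mm) begins 65 mm behind the grasp point.
Start: joints at [-1.412, 0.599, -0.003, 1.599, 0.002, 0.943, -0.08], TCP at [0.169, 0.705, 0.405] pointing down, gripper open.
Joint ranges: [-2.57, 2.57], [-0.35, 1.97], [-1.29, 1.29], [0.11, 2.56], [-1.05, 4.19], [0.11, 1.86], [-2.63, 2.63]. Speed limits (rad/s): [2.22, 2.22, 3.01, 3.01, 3.14, 3.14, 3.14].

### API

Orientations are given as a unit quaternion [x, y, z, w].
In Python, from station import manip, get_image, camera_params, ticket, spotter gives the robot as it stands.
- The arm moves only by the tool drive_tool, never from a script. Its argument "series" is a list of rows, each a list of 3 entries, a list of its own where there are three numbers: the opening, from -1 (shut) to 1 (fully open), then the shift along the tool's x, y, z scaled (see below), then the turn about the tool's z scaled (see below). In form: [[fingers, [tx, ty, tz], turn], ...]. A call has exactly 8 rows; each row is the pose to reach, as a shift and turn from the pose commanded when the call began, along the tool's axes at that moment, turning the shorter way round; what a row does not reach only later rows make up. The controller multiplies each number of a shift by 10 cm and each number of a turn by 360 degrees. A row lasts 1/10 s, in which the tool goes at most 50 mm and 8.59 degrees, less where a joint would pass 70% of its speed; a pose out of reach is approached as far as the arm can. A call with a number of a shift or a turn outside -1 to 1 is refused whole. A call with a gripper value outside its range is refused whole. The fingers move at their own pace and stop on an object; "squeeze" is the grip in N (left out, the last holds). Time passes only in rows, so rows that repeat a pose let the fingers close, or fill a call up. It gives the time, the measured TCP pose, the force, the opening and the grip force at its end, in the units of the state.
- manip.read_state(): the state, without advancing time (a new reading comes with each control period).
- get_image(name): name is "side" or "top" or "wrist"; returns (picture, depth): 400x640x3 uint8, red, green, blue; 400x640 float32, m along the optical axis (not along the pixel's ray), 0 where there is no reading.
- camera_params(name): a dict with "fx", "fy", "cx", "cy" (pixels), "world_from_camera" (4x4, takes a point from camera to world coordinates); the wrist camera has in their place "hand_eye" (4x4, takes a point from camera to tool coordinates, whose origin is the TCP and whose axes are the flange's). Camera axes: x right, y up, looking along -z (the intrinsics and any distortion apply to the point x, -y, -z); pixel columns grow to the right and rows downward; lengths in m; the calibration is good to about 2 mm. A picture is of the moment at which its call begins: read the wrist's pose just before it. camera_params takes no time and is no camera call.
- ticket.sign_off(): hands the job in; it is judged then, once.
Trained networks look in the newest picture that a camera, given by its name, has taken for a name from the list of things; names that differ only in an ending like _2 or _b are one class to them, and where a whole thing is asked for, a point or a joint stands for the part that bears it (a point fixed in the world has none). Each returns a list of dicts, best first, with "score" (0 to 1); they miss things now and then, are a little off and sometimes report something else, mostly with a low value. They report only what shows in the picture. A call takes as long as a camera call. They do not tell look-alikes from the thing itself.
- spotter.trace(camera, label): "pixels" (400x640 bool, what is visible of it) and "centre" ([column, row] in pixels, amid what is visible of it).
The state is a dict: "t": time; "q": joint angles; "joint_vel": joint speeds; "effort": joint torques, N m; "tool_pos": TCP position; "orientation": TCP orientation; "ft_force": force on the tool from outside, world axes, zero at the start; "torque": the same for the moment, N m; "gripper_width": opening from 0.0 (shut) to 1.0 (fully open); "grip_force": force on a finger pad.
Only numpy, scipy, OpenCV 4.12 (cv2) and the standard library are available. Lean on these libraries where they do the work, as an engineer would, in place of code of your own. Each camera call takes 0.05 s, during which the arm holds its last target. There are 200 camera calls.

### The job

Check the inside weld of the clamped bracket with the right-angle probe: lift the probe out of its tray by the tail, lay it in the rest's saddles with its neck down and let go, then take it again by the ribbed collar. Holding it there, run its sprung tip lightly and slowly (20 to 30 mm a second) along the foot of the weld, from the open end of the web, round the inside corner and on to the end of the gusset. Then lay the probe gently back in the rest, neck down, let go, and leave the other things on the bench alone.

Things in the scene. Friction and masses are not known exactly. Their poses are not given: they have to be found in the camera images.
- probe: Right-angle weld-test probe, 194 mm, 0.16 kg, loose. Origin: handle axis at the middle of the ribbed collar; x along the handle to the neck, z up. Flat-sided grey handle 20 mm wide and high from x = -115 (tail) to -18 mm; collar; nose of 20 mm section to x = 38; steel neck 9 mm thick to x = 75, then straight down (-z). Balance point about x = -20. Starts in the tray, neck down, axis 60 mm up
- probe_collar: The black ribbed grip collar of the probe: 36 mm long, 24 mm wide and 24 mm high (x = -18 to 18 mm). Origin and axes as for the probe. In the tray it is sunk between walls flush with its top and cannot be gripped
- probe_tail (a point): Point on the handle's axis near its tail, 92 mm behind the collar's middle: where the probe can be gripped while it lies in the tray
- probe_mid (a point): Point on the handle's axis 19 mm behind the collar's middle; it lies over the middle of the rest when the probe lies properly in both saddles
- tip_ball (a point): Centre of the probe's steel ball tip, 8 mm in diameter, below the neck's end: at x = 75, y = 0, z = -48 mm in the probe's frame when not pressed in
- probe_tip (a joint): How far the sprung tip is pressed into the neck along the probe's z: 0 free, 8 mm at its stop. Soft spring: about 0.4 N to start it, 1.2 N at 4 mm, 2 N at 8 mm
- tray: Dark fitted storage tray, fixed, 230 (x) x 136 x 74 mm high. Origin: middle of its underside. The probe lies along its x axis, neck to +x, in a channel with 3 mm play at each side and 68 mm deep for the neck (lift it straight up). The insert is flush with the collar; only at the tail (-x) end is a finger scoop, 61 mm long, 128 mm wide, open down to 4 mm above the bench
- tray_scoop (a point): Where the tail of the stored probe can be gripped from above: on its axis, 74 mm from the tray's middle towards -x, 60 mm above the bench
- rest: Low aluminium instrument rest, fixed: base 130 (x) x 66 x 8 mm, two saddles 10 mm thick at x = -47 and 47 mm, each with an open flared notch: floor 52 mm above the bench, 23 mm wide there, 35 mm at the mouth (70 mm up). Origin: middle of its underside. The probe lies along x in both notches, either way round, collar between the saddles, neck hanging outside, tail sticking out
- rest_mid (a point): Middle between the two notches, 62 mm above the bench: where probe_mid comes to lie. Both tail and collar of the resting probe are free to grip from above
- bracket: Welded steel bracket clamped on a dark plate, fixed. Origin at bench level, z up. Its base plate's top is 26 mm up. On it a web (50 mm high, along y, inner face x = 30, y = -60 to 70 mm) and at its +y end a gusset (50 mm high, inner face y = 60, out to x = -41). A 5 mm radius weld bead runs inside along the foot of both, round the corner. Open to -x and -y; clamps behind the web
- seam_start (a point): Where the centre of the ball tip should be, with the ball in the toe of the weld (touching base plate and bead), at 8 mm in from the open end of the web: x = 22, y = -52, z = 30 mm in the bracket's frame. The seam is straight from start to corner (104 mm) and from corner to end (52 mm)
- seam_corner (a point): Where the centre of the ball tip should be, with the ball in the toe of the weld (touching base plate and bead), at the inside corner: x = 22, y = 52, z = 30 mm in the bracket's frame. The seam is straight from start to corner (104 mm) and from corner to end (52 mm)
- seam_end (a point): Where the centre of the ball tip should be, with the ball in the toe of the weld (touching base plate and bead), at 11 mm short of the gusset's free end: x = -30, y = 52, z = 30 mm in the bracket's frame. The seam is straight from start to corner (104 mm) and from corner to end (52 mm)
- caliper: Digital caliper lying flat, 230 mm long; bystander, origin under its middle, leave alone
- spanner: Open-ended spanner, 170 mm; bystander, origin under its middle, leave alone
- screwdriver: Screwdriver, 180 mm; bystander, origin under its middle, leave alone
- shaft: Stepped turned shaft lying down, 140 mm long, 36 mm thick; bystander, origin under its middle, leave alone
- flange: Flat machined ring, 76 mm across, 14 mm high; bystander, origin under its middle, leave alone
- jar: White jar with black cap, 52 mm across, 85 mm high; bystander, origin under its middle, leave alone
- vblock: Small steel channel block, 60 x 45 x 40 mm; bystander, origin under its middle, leave alone
Things that resemble listed ones, but are neither listed nor needed, are in the scene too. What is shaped like the rest but green is not meant.

How it is judged:
On the way, in this order (a step that is already met when the one before it is completed fails the run):
1. the probe lies level in both saddles of the rest, neck hanging down, and the fingers have let go of it (horizontal distance between probe_mid and rest_mid below 0.012 m and z of probe in the frame of rest between 0.057 and 0.068 m and angle between probe's own z axis and vertical below 0.12 rad and angle between the x axis of probe and the x axis of rest, either way round below 0.12 rad and linear speed of probe below 0.02 m/s and contact force between the fingers and probe below 0.05 N), for 0.2 s.
2. held by the collar, the sprung tip rests on the weld's toe at the open end of the web (within 5 to 7 mm along it, 5 mm beside it, pressed in, slower than 60 mm/s) (x of tip_ball in the frame of bracket between 0.017 and 0.027 m and y of tip_ball in the frame of bracket between -0.059 and -0.045 m and z of tip_ball in the frame of bracket between 0.026 and 0.034 m and value of joint probe_tip above 0.0007 m and contact force between probe and bracket above 0.2 N and linear speed of probe below 0.06 m/s and contact force between the fingers and probe_collar above 1 N), for 0.1 s.
3. held by the collar, the sprung tip rests on the weld's toe at 21 mm along the web (within 5 to 7 mm along it, 5 mm beside it, pressed in, slower than 60 mm/s) (x of tip_ball in the frame of bracket between 0.017 and 0.027 m and y of tip_ball in the frame of bracket between -0.0382 and -0.0242 m and z of tip_ball in the frame of bracket between 0.026 and 0.034 m and value of joint probe_tip above 0.0007 m and contact force between probe and bracket above 0.2 N and linear speed of probe below 0.06 m/s and contact force between the fingers and probe_collar above 1 N), for 0.1 s.
4. held by the collar, the sprung tip rests on the weld's toe at 42 mm along the web (within 5 to 7 mm along it, 5 mm beside it, pressed in, slower than 60 mm/s) (x of tip_ball in the frame of bracket between 0.017 and 0.027 m and y of tip_ball in the frame of bracket between -0.0174 and -0.0034 m and z of tip_ball in the frame of bracket between 0.026 and 0.034 m and value of joint probe_tip above 0.0007 m and contact force between probe and bracket above 0.2 N and linear speed of probe below 0.06 m/s and contact force between the fingers and probe_collar above 1 N), for 0.1 s.
5. held by the collar, the sprung tip rests on the weld's toe at 63 mm along the web (within 5 to 7 mm along it, 5 mm beside it, pressed in, slower than 60 mm/s) (x of tip_ball in the frame of bracket between 0.017 and 0.027 m and y of tip_ball in the frame of bracket between 0.0034 and 0.0174 m and z of tip_ball in the frame of bracket between 0.026 and 0.034 m and value of joint probe_tip above 0.0007 m and contact force between probe and bracket above 0.2 N and linear speed of probe below 0.06 m/s and contact force between the fingers and probe_collar above 1 N), for 0.1 s.
6. held by the collar, the sprung tip rests on the weld's toe at 84 mm along the web (within 5 to 7 mm along it, 5 mm beside it, pressed in, slower than 60 mm/s) (x of tip_ball in the frame of bracket between 0.017 and 0.027 m and y of tip_ball in the frame of bracket between 0.0242 and 0.0382 m and z of tip_ball in the frame of bracket between 0.026 and 0.034 m and value of joint probe_tip above 0.0007 m and contact force between probe and bracket above 0.2 N and linear speed of probe below 0.06 m/s and contact force between the fingers and probe_collar above 1 N), for 0.1 s.
7. held by the collar, the sprung tip rests on the weld's toe at the inside corner (within 5 to 7 mm along it, 5 mm beside it, pressed in, slower than 60 mm/s) (x of tip_ball in the frame of bracket between 0.017 and 0.027 m and y of tip_ball in the frame of bracket between 0.047 and 0.057 m and z of tip_ball in the frame of bracket between 0.026 and 0.034 m and value of joint probe_tip above 0.0007 m and contact force between probe and bracket above 0.2 N and linear speed of probe below 0.06 m/s and contact force between the fingers and probe_collar above 1 N), for 0.1 s.
8. held by the collar, the sprung tip rests on the weld's toe at 17 mm along the gusset (within 5 to 7 mm along it, 5 mm beside it, pressed in, slower than 60 mm/s) (x of tip_ball in the frame of bracket between -0.00133 and 0.01067 m and y of tip_ball in the frame of bracket between 0.047 and 0.057 m and z of tip_ball in the frame of bracket between 0.026 and 0.034 m and value of joint probe_tip above 0.0007 m and contact force between probe and bracket above 0.2 N and linear speed of probe below 0.06 m/s and contact force between the fingers and probe_collar above 1 N), for 0.1 s.
9. held by the collar, the sprung tip rests on the weld's toe at 35 mm along the gusset (within 5 to 7 mm along it, 5 mm beside it, pressed in, slower than 60 mm/s) (x of tip_ball in the frame of bracket between -0.01867 and -0.00667 m and y of tip_ball in the frame of bracket between 0.047 and 0.057 m and z of tip_ball in the frame of bracket between 0.026 and 0.034 m and value of joint probe_tip above 0.0007 m and contact force between probe and bracket above 0.2 N and linear speed of probe below 0.06 m/s and contact force between the fingers and probe_collar above 1 N), for 0.1 s.
10. held by the collar, the sprung tip rests on the weld's toe at the gusset's end (within 5 to 7 mm along it, 5 mm beside it, pressed in, slower than 60 mm/s) (x of tip_ball in the frame of bracket between -0.036 and -0.024 m and y of tip_ball in the frame of bracket between 0.047 and 0.057 m and z of tip_ball in the frame of bracket between 0.026 and 0.034 m and value of joint probe_tip above 0.0007 m and contact force between probe and bracket above 0.2 N and linear speed of probe below 0.06 m/s and contact force between the fingers and probe_collar above 1 N), for 0.1 s.
At the end, for the whole second after the job is handed in: The probe lies released and at rest in both saddles of the rest, neck down: its middle within 12 mm of the rest's middle, along the rest and level within 0.12 rad (7 degrees), axis 57 to 68 mm above the bench (all of step 1); the robot touches nothing.
It fails at once if the tip is pushed hard: more than 12 N between probe and bracket (contact force between probe and bracket above 12 N).
It fails at once if the tip is dragged fast: over 100 mm/s while it is well pressed in on the bracket (contact force between probe and bracket above 0.3 N and value of joint probe_tip above 0.002 m and linear speed of probe above 0.1 m/s).
It fails at once if the probe is dropped or thrown (over 0.4 m/s with no finger on it) (contact force between the fingers and probe below 0.05 N and linear speed of probe above 0.4 m/s).
It fails at once if a bystander is pushed more than 25 mm (distance of any of caliper, spanner, screwdriver, shaft, flange, jar, vblock from where it was at the start of the episode above 0.025 m).
It also fails if it takes over 72 s, if anything falls off the work surface, if the arm or the gripper's body presses on something with over 40 N, if the wrist force passes 120 N, or if a joint passes its speed limit or range.

## Working session

There is one attempt and no reset: what is moved stays moved. The work goes in short steps, Python scripts to look and compute and a tool call to move; the robot and the scene stay as the last step left them, time stands still between calls to the robot, and variables do not carry over. Pictures are saved under pics/ and viewed, at most 10 in all, crops included, and the job is handed in when it is done.

Besides the shell and the picture viewer there is one more tool, called in YAML: its name, and indented under it one key for each argument. drive_tool: Moves the arm, as the interface text tells. Shifts and turns lie within -1 to 1; 1 stands for 10 cm of shift or 360 degrees of turn. Its arguments: {"type":"object","properties":{"series":{"type":"array","items":{"type":"array"}},"squeeze":{"type":"number"}},"required":["series"]}

```bash
ls; mkdir -p pics
cat > h.py <<'E'
import numpy as np, cv2
from station import manip, get_image, camera_params, ticket, spotter
from scipy.spatial.transform import Rotation as R
def T_wc(name):
    p=camera_params(name)
    if 'world_from_camera' in p: return p,np.array(p['world_from_camera'])
    s=manip.read_state(); T=np.eye(4); T[:3,:3]=R.from_quat(s['orientation']).as_matrix(); T[:3,3]=s['tool_pos']
    return p,T@np.array(p['hand_eye'])
def cloud(p,T,d):
    v,u=np.mgrid[:d.shape[0],:d.shape[1]]
    P=np.stack([(u-p['cx'])/p['fx']*d,-(v-p['cy'])/p['fy']*d,-d],-1)
    W=P@T[:3,:3].T+T[:3,3]; W[d<=0]=np.nan
    return W
def look(name,save=None):
    p,T=T_wc(name); im,d=get_image(name)
    if save: cv2.imwrite('pics/'+save,im[:,:,::-1])
    return im,d,cloud(p,T,d)
E
python3 - <<'E'
from h import *
for c in ('top','side'):
    p,T=T_wc(c); print(c,{k:v for k,v in p.items() if k not in('world_from_camera',)},T.round(3).tolist())
    im,d,W=look(c,c+'0.png'); np.save(c+'W.npy',W)
    for n in ['probe','probe_collar','tray','rest','bracket','caliper','spanner','screwdriver','shaft','flange','jar','vblock']:
        for r in spotter.trace(c,n)[:2]:
            m=r['pixels']; q=W[m]; q=q[~np.isnan(q[:,0])]
            print(n,round(r['score'],2),np.round(r['centre']),m.sum(),np.median(q,0).round(3) if len(q) else '', np.nanpercentile(q[:,2],98).round(3) if len(q) else '')
print(manip.read_state(), manip.tip_extent, camera_params('wrist'))
E
```

```text
pics
top {'fx': 411.2460492040766, 'fy': 411.2460492040766, 'cx': 320.60545159013833, 'cy': 199.5080402317859} [[0.003, 0.991, -0.133, 0.324], [-1.0, 0.002, -0.004, 0.014], [-0.003, 0.133, 0.991, 1.336], [0.0, 0.0, 0.0, 1.0]]
probe 0.92 [418. 182.] 457 [ 0.556 -0.28   0.068] 0.075
probe 0.25 [338. 237.] 201 [ 0.376 -0.033  0.022] 0.028
probe_collar 0.64 [237. 173.] 3666 [0.59  0.284 0.023] 0.075
probe_collar 0.46 [416. 168.] 97 [ 0.591 -0.28   0.071] 0.076
tray 0.62 [412. 173.] 3039 [ 0.571 -0.28   0.069] 0.076
rest 0.72 [330. 204.] 752 [ 0.488 -0.018  0.008] 0.069
rest 0.62 [433. 300.] 952 [ 0.18  -0.328  0.008] 0.069
bracket 0.91 [235. 172.] 3773 [0.59  0.284 0.022] 0.075
caliper 0.86 [251. 252.] 660 [0.328 0.242 0.006] 0.016
spanner 0.79 [398. 257.] 369 [ 0.317 -0.229  0.005] 0.012
spanner 0.5 [297. 116.] 234 [0.783 0.092 0.022] 0.042
screwdriver 0.84 [339. 236.] 223 [ 0.376 -0.037  0.022] 0.028
shaft 0.76 [326. 138.] 411 [ 0.693 -0.001  0.027] 0.037
flange 0.71 [234. 173.] 3744 [0.589 0.283 0.022] 0.075
flange 0.64 [353. 125.] 336 [ 0.753 -0.088  0.012] 0.018
jar 0.6 [328. 112.] 
[... 1713 characters left out ...]
04482e-01,  9.93060514e-01, -1.64918983e-05,  1.52998949e-05]), 'ft_force': array([ 0.6549582 , -0.34277323, -0.1513429 ]), 'torque': array([-0.04262755, -0.01901966,  0.00539986]), 'grip_force': 0.0, 'gripper_width': 0.999934607530412} 0.1861 {'fx': 306.79209578397064, 'fy': 306.79209578397064, 'cx': 316.2141138569717, 'cy': 199.8372772738832, 'hand_eye': array([[-8.98208428e-04,  9.57978148e-01,  2.86839784e-01,
         7.90662844e-02],
       [ 9.99999593e-01,  8.83174594e-04,  1.81795216e-04,
         1.96329610e-04],
       [-7.91737656e-05,  2.86839831e-01, -9.57978551e-01,
         2.04637343e-02],
       [ 0.00000000e+00,  0.00000000e+00,  0.00000000e+00,
         1.00000000e+00]])}
```

Run:
```python
import cv2
a=cv2.imread('pics/top0.png')[90:330,180:480]; cv2.imwrite('pics/top0c.png',cv2.resize(a,None,fx=2.5,fy=2.5,interpolation=cv2.INTER_CUBIC))
```

```text
(no output)
```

View pics/top0c.png

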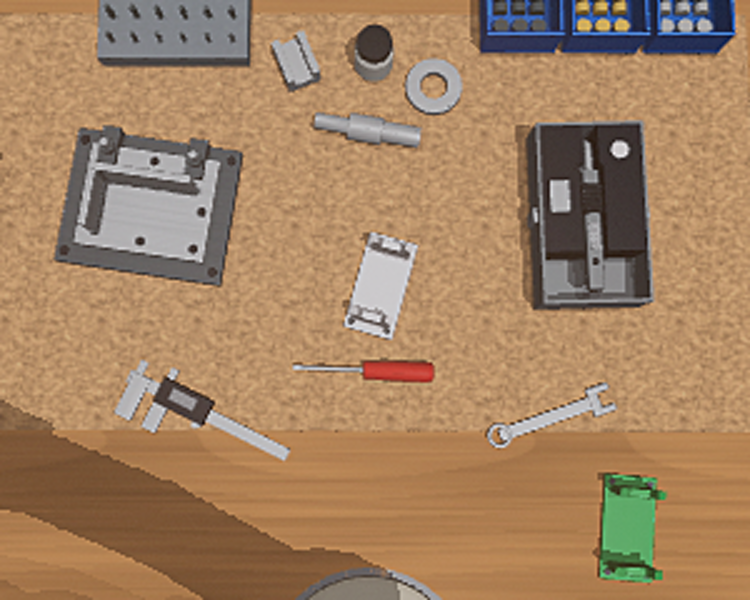

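View pics/side0.png

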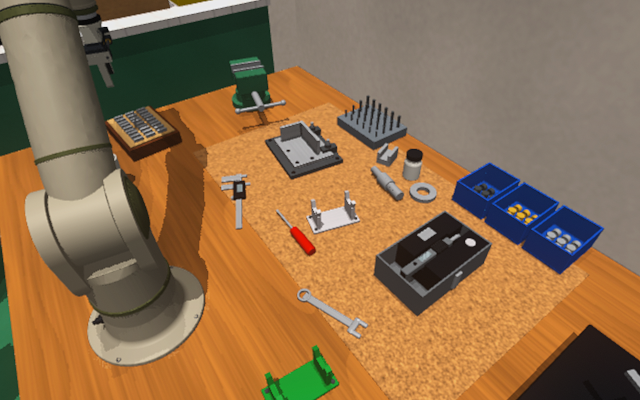

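Top crop: the aluminium rest is at crop (382,285), i.e. full (333,204). The green look-alike is at crop (628,528), full (431,301), and is not wanted. The bracket is at crop (150,205), with its web at the far side and the gusset on the left. The tray is at crop (590,215) with the probe neck pointing away and the tail at (595,285). The side view agrees with this. Probe look-alikes: the screwdriver at full (338,237) and the spanner at full (398,257). I choose the one in the tray and will check it in a close crop from the wrist.

drive_tool:
  series:
    - [1, [-1, -1, 0], 0.1667]
    - [1, [-1, -1, 0], 0.1667]
    - [1, [-1, -1, 0], 0.1667]
    - [1, [-1, -1, 0], 0.1667]
    - [1, [-1, -1, 0], 0.1667]
    - [1, [-1, -1, 0], 0.1667]
    - [1, [-1, -1, 0], 0.1667]
    - [1, [-1, -1, 0], 0.1667]

```text
t: 2.1
tool_pos: [0.2429, 0.5845, 0.4048]
orientation: [0.599, 0.801, 0.0, 0.0]
ft_force: [-0.1, -0.2, 0.8]
gripper_width: 0.997
grip_force: 0.0
```

drive_tool:
  series:
    - [1, [-1, 1, 0], 0]
    - [1, [-1, 1, 0], 0]
    - [1, [-1, 1, 0], 0]
    - [1, [-1, 1, 0], 0]
    - [1, [-1, 1, 0], 0]
    - [1, [-1, 1, 0], 0]
    - [1, [-1, 1, 0], 0]
    - [1, [-1, 1, 0], 0]

```text
t: 2.9
tool_pos: [0.3663, 0.5177, 0.4046]
orientation: [0.597, 0.802, -0.0, -0.0]
ft_force: [0.2, -0.2, 0.4]
gripper_width: 0.999
grip_force: 0.0
```

drive_tool:
  series:
    - [1, [-1, 1, 0], 0.1667]
    - [1, [-1, 1, 0], 0.1667]
    - [1, [-1, 1, 0], 0.1667]
    - [1, [-1, 1, 0], 0.1667]
    - [1, [-1, 1, 0], 0.1667]
    - [1, [-1, 1, 0], 0.1667]
    - [1, [-1, 1, 0], 0.1667]
    - [1, [-1, 1, 0], 0.1667]

```text
t: 3.7
tool_pos: [0.4909, 0.4503, 0.4044]
orientation: [0.919, 0.394, -0.0, 0.0]
ft_force: [-0.1, 0.7, -0.3]
gripper_width: 0.996
grip_force: 0.0
```

drive_tool:
  series:
    - [1, [-1, 1, 0], 0]
    - [1, [-1, 1, 0], 0]
    - [1, [-1, 1, 0], 0]
    - [1, [-1, 1, 0], 0]
    - [1, [-1, 1, 0], 0]
    - [1, [-1, 1, 0], 0]
    - [1, [-1, 1, 0], 0]
    - [1, [-1, 1, 0], 0]

```text
t: 4.5
tool_pos: [0.4952, 0.3092, 0.4045]
orientation: [0.918, 0.396, -0.0, 0.0]
ft_force: [-0.1, -1.3, -0.6]
gripper_width: 1.001
grip_force: 0.0
```

Run:
```python
from h import *
im,d,W=look('wrist','w1.png'); np.savez('w1.npz',im=im,W=W)
print(manip.read_state()['q'].round(3))
for n in ['bracket','rest','tray','probe']:
    for r in spotter.trace('wrist',n)[:2]:
        m=r['pixels']; q=W[m]; q=q[~np.isnan(q[:,0])]
        print(n,round(r['score'],2),np.round(r['centre']),m.sum(),np.median(q,0).round(3))
```

```text
[-1.06   0.484  0.593  1.956 -0.368  0.809 -1.021]
bracket 0.6 [389. 124.] 30064 [0.6   0.303 0.025]
rest 0.7 [435. 351.] 603 [0.447 0.02  0.011]
```

View pics/w1.png

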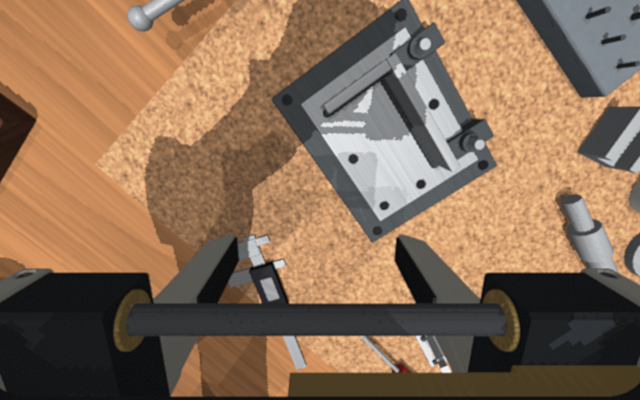

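Run:
```python
from h import *
f=np.load('w1.npz');W=f['W']
m=(W[...,0]>.45)&(W[...,0]<.75)&(W[...,1]>.15)&(W[...,1]<.45)
P=W[m]
h,e=np.histogram(P[:,2],np.arange(-.005,.1,.002)); print([(round(b,3),int(a)) for a,b in zip(h,e) if a>150])
# top of web/gusset
t=P[abs(P[:,2]-np.median(P[(P[:,2]>.071)&(P[:,2]<.083),2]))<.003]
print('top',len(t),t[:,2].mean())
# render BEV of top & base levels
def bev(Q,name,x0=.47,x1=.72,y0=.16,y1=.41,s=.0005):
    im=np.zeros((int((x1-x0)/s),int((y1-y0)/s)),np.uint8)
    i=((x1-Q[:,0])/s).astype(int);j=((y1-Q[:,1])/s).astype(int)
    ok=(i>=0)&(j>=0)&(i<im.shape[0])&(j<im.shape[1]); im[i[ok],j[ok]]=255; return im
# yaw search: faces vertical points
fz=P[(P[:,2]>.036)&(P[:,2]<.068)]
from scipy.optimize import minimize_scalar
best=None
for a in np.arange(-.4,.4,.005):
    c,s=np.cos(a),np.sin(a); X=t[:,0]*c+t[:,1]*s; Y=-t[:,0]*s+t[:,1]*c
    h1=np.histogram(X,np.arange(X.min(),X.max()+.001,.001))[0]; h2=np.histogram(Y,np.arange(Y.min(),Y.max()+.001,.001))[0]
    sc=(h1**2.).sum()+(h2**2.).sum()
    if best is None or sc>best[0]: best=(sc,a)
a=best[1]; print('yaw',a)
c,s=np.cos(a),np.sin(a)
for n,Q in (('top',t),('face',fz),('base',P[abs(P[:,2]-.026)<.003])):
    X=Q[:,0]*c+Q[:,1]*s; Y=-Q[:,0]*s+Q[:,1]*c
    for nm,v in(('X',X),('Y',Y)):
        h,e=np.histogram(v,np.arange(v.min()-.001,v.max()+.002,.002)); print(n,nm,[(round(float(b),3),int(k)) for k,b in zip(h,e) if k>0])
base=P[(P[:,2]>.003)&(P[:,2]<.02)]
for nm,Q in (('darkplate',base),('lightplate',P[abs(P[:,2]-.026)<.003])):
    print(nm,len(Q),Q[:,2].mean().round(4),cv2.minAreaRect((Q[:,:2]*1000).astype(np.float32)))
```

```text
[(np.float64(-0.003), 1268), (np.float64(-0.001), 20703), (np.float64(0.001), 5507), (np.float64(0.013), 2644), (np.float64(0.015), 7402), (np.float64(0.017), 420), (np.float64(0.023), 3151), (np.float64(0.025), 9245), (np.float64(0.027), 577), (np.float64(0.029), 459), (np.float64(0.031), 179), (np.float64(0.035), 439), (np.float64(0.037), 971), (np.float64(0.047), 324), (np.float64(0.063), 199), (np.float64(0.073), 578), (np.float64(0.075), 1694)]
top 2342 0.07546610993856866
yaw -0.1449999999999998
top X [(0.498, 12), (0.5, 23), (0.502, 23), (0.504, 22), (0.506, 22), (0.508, 23), (0.51, 23), (0.512, 23), (0.514, 23), (0.516, 24), (0.518, 22), (0.52, 24), (0.522, 23), (0.524, 24), (0.526, 22), (0.528, 23), (0.53, 21), (0.532, 28), (0.534, 23), (0.536, 23), (0.538, 24), (0.54, 23), (0.542, 24), (0.544, 25), (0.546, 24), (0.548, 24), (0.55, 25), (0.552, 24), (0.554, 24), (0.556, 27), (0.558, 23), (0.56, 26), (0.562, 26), (0.564, 24), (0.566, 28), (0.568, 161), (0.57, 304), (0.572, 278), (0.574, 295), (0.576, 284), (0.578, 198)]
top Y [(0.311, 10), (0.313, 19), (0.315, 21), (0.317, 17
[... 4036 characters left out ...]
, (0.392, 169), (0.394, 177), (0.396, 176), (0.398, 181), (0.4, 168), (0.402, 180), (0.404, 171), (0.406, 183), (0.408, 180), (0.41, 179), (0.412, 179), (0.414, 180), (0.416, 176), (0.418, 172), (0.42, 146), (0.422, 144), (0.424, 145), (0.426, 133), (0.428, 60), (0.43, 26), (0.432, 27), (0.434, 28), (0.436, 31), (0.438, 31), (0.44, 31), (0.442, 177), (0.444, 243), (0.446, 246), (0.448, 244), (0.45, 246), (0.452, 245), (0.454, 250), (0.456, 137)]
darkplate 10505 0.0155 ((614.4717407226562, 305.76715087890625), (263.3425598144531, 246.42410278320312), 83.87852478027344)
lightplate 12973 0.0256 ((605.3943481445312, 287.47833251953125), (169.9809112548828, 154.58302307128906), 81.50192260742188)
```

The wrist view shows the bracket with its web from (390,80) to (450,165) and the gusset from (325,110) to (400,65). The fit gives an origin of about (0.587, 0.290), yaw −0.145 and plate top 26 mm, as described. Next I go over to the rest and tray.

drive_tool:
  series:
    - [1, [-1, 1, 0], 0]
    - [1, [-1, 1, 0], 0]
    - [1, [-1, 1, 0], 0]
    - [1, [-1, 1, 0], 0]
    - [1, [-1, 1, 0], 0]
    - [1, [-1, 1, 0], 0]
    - [1, [-1, 1, 0], 0]
    - [1, [-1, 1, 0], 0]

```text
t: 5.55
tool_pos: [0.4989, 0.1677, 0.4045]
orientation: [0.919, 0.395, -0.0, 0.0]
ft_force: [0.9, -0.2, -0.2]
gripper_width: 0.998
grip_force: 0.0
```

drive_tool:
  series:
    - [1, [-1, 1, 0], 0.1295]
    - [1, [-1, 1, 0], 0.1295]
    - [1, [-1, 1, 0], 0.1295]
    - [1, [-1, 1, 0], 0.1295]
    - [1, [-1, 1, 0], 0.1295]
    - [1, [-1, 1, 0], 0.1295]
    - [1, [-1, 1, 0], 0.1295]
    - [1, [-1, 1, 0], 0.1295]

```text
t: 6.35
tool_pos: [0.5027, 0.0258, 0.4046]
orientation: [1.0, 0.0, -0.0, 0.0]
ft_force: [0.1, -0.9, 1.2]
gripper_width: 1.0
grip_force: 0.0
```

drive_tool:
  series:
    - [1, [-0.5, 1, 0], 0]
    - [1, [-0.5, 1, 0], 0]
    - [1, [-0.5, 1, 0], 0]
    - [1, [-0.5, 1, 0], 0]
    - [1, [-0.5, 1, 0], 0]
    - [1, [-0.5, 1, 0], 0]
    - [1, [-0.5, 1, 0], 0]
    - [1, [-0.5, 1, 0], 0]

```text
t: 7.15
tool_pos: [0.4528, -0.0738, 0.4046]
orientation: [1.0, -0.0, -0.0, 0.0]
ft_force: [0.1, 0.4, 0.2]
gripper_width: 0.997
grip_force: 0.0
```

drive_tool:
  series:
    - [1, [0, 0.6, 0], 0]
    - [1, [0, 0.6, 0], 0]
    - [1, [0, 0.6, 0], 0]
    - [1, [0, 0.6, 0], 0]
    - [1, [0, 0.6, 0], 0]
    - [1, [0, 0.6, 0], 0]
    - [1, [0, 0.6, 0], 0]
    - [1, [0, 0.6, 0], 0]

```text
t: 7.95
tool_pos: [0.4523, -0.1342, 0.4047]
orientation: [1.0, -0.001, 0.0, -0.0]
ft_force: [0.1, -0.8, -0.2]
gripper_width: 1.0
grip_force: 0.0
```

Run:
```python
from h import *
im,d,W=look('wrist','w2.png'); np.savez('w2.npz',im=im,W=W)
s=manip.read_state(); print(s['q'].round(3),s['tool_pos'])
for n in ['rest','tray','probe','probe_collar','screwdriver']:
    for r in spotter.trace('wrist',n)[:2]:
        m=r['pixels']; q=W[m]; q=q[~np.isnan(q[:,0])]
        print(n,round(r['score'],2),np.round(r['centre']),m.sum(),np.median(q,0).round(3))
        np.save(f'm_{n}.npy',m) if r['score']>.5 else 0
# rest: pad tops (z ~ .07) and base (z~.008)
def reg(x0,x1,y0,y1):
    return W[(W[...,0]>x0)&(W[...,0]<x1)&(W[...,1]>y0)&(W[...,1]<y1)]
P=reg(.39,.59,-.09,.07)
hi=P[(P[:,2]>.062)&(P[:,2]<.075)]; lo=P[(P[:,2]>.005)&(P[:,2]<.011)]
for q in (hi,lo): print('rest',len(q),q.mean(0).round(4),cv2.minAreaRect((q[:,:2]*1000).astype(np.float32)))
P=reg(.4,.75,-.42,-.15)
hi=P[(P[:,2]>.06)&(P[:,2]<.08)]
print('tray',len(hi),cv2.minAreaRect((hi[:,:2]*1000).astype(np.float32)))
h,e=np.histogram(hi[:,2],np.arange(.058,.082,.002)); print(h,e.round(3))
```

```text
[-0.442  0.394  0.841  2.196 -0.445  0.726 -0.871] [ 0.45227663 -0.13436392  0.40472658]
rest 0.9 [219. 144.] 6613 [ 0.493 -0.018  0.008]
rest 0.64 [432. 358.] 794 [ 0.169 -0.308  0.007]
tray 0.89 [450.  87.] 24472 [ 0.552 -0.281  0.071]
tray 0.45 [464.  78.] 4079 [ 0.561 -0.278  0.07 ]
probe 0.73 [468.  80.] 4132 [ 0.56  -0.278  0.07 ]
probe_collar 0.86 [472.  42.] 1217 [ 0.593 -0.279  0.072]
screwdriver 0.68 [236. 233.] 1492 [ 0.383 -0.035  0.021]
rest 533 [ 0.4932 -0.0147  0.068 ] ((489.4398193359375, -15.723869323730469), (54.7072868347168, 104.60771942138672), 74.54339599609375)
rest 4478 [ 0.4954 -0.0194  0.0074] ((473.63861083984375, -15.388603210449219), (81.734130859375, 169.20741271972656), 83.06326293945312)
tray 20357 ((544.7203979492188, -279.6573486328125), (169.74783325195312, 142.0541534423828), 1.0223681926727295)
[   0  360  392  436  645 2260 9430 5351 1451   32    0] [0.058 0.06  0.062 0.064 0.066 0.068 0.07  0.072 0.074 0.076 0.078 0.08 ]
```

View pics/w2.png

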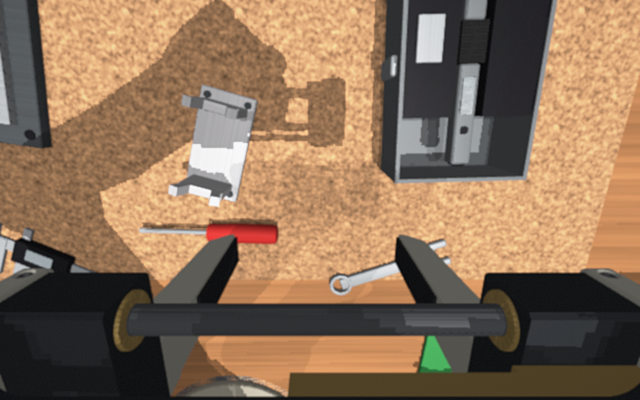

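The wrist view shows the rest at (219,144), the probe tail in the scoop at (462,140) and the collar at (472,42). The screwdriver at (236,233) is close in front of the rest. Next I refine the tail and rest poses and make the close crop.

Run:
```python
from h import *
f=np.load('w2.npz');W=f['W'];im=f['im']
cv2.imwrite('pics/w2c.png',cv2.resize(im[0:200,370:560,::-1],None,fx=3,fy=3))
m=np.load('m_rest.npy') if False else None
P=W.reshape(-1,3)
def line(q,lab):
    c=q[:,:2].mean(0);v=np.linalg.svd(q[:,:2]-c,full_matrices=False)[2][0]; v*=np.sign(v[0]); print(lab,len(q),c.round(4),'yaw',np.arctan2(v[1],v[0]).round(4)); return c,v
# handle in scoop
s=(P[:,0]>.44)&(P[:,0]<.50)&(P[:,1]>-.30)&(P[:,1]<-.26)&(P[:,2]>.063)&(P[:,2]<.074)
q=P[s]; line(q,'handle scoop'); print('x',np.percentile(q[:,0],[0,1,50,99,100]).round(4),'y',np.percentile(q[:,1],[1,50,99]).round(4),'z',np.median(q[:,2]).round(4))
for x in np.arange(.45,.52,.01):
    r=q[abs(q[:,0]-x)<.005]; 
    if len(r): print(round(x,3),len(r),r[:,1].min().round(4),r[:,1].max().round(4),np.median(r[:,2]).round(4))
# collar black mask
mc=np.load('m_probe_collar.npy'); q=W[mc]; q=q[~np.isnan(q[:,0])]; print('collar',np.percentile(q[:,0],[2,98]).round(4),np.percentile(q[:,1],[2,98]).round(4))
mp=np.load('m_probe.npy'); q=W[mp]; q=q[(~np.isnan(q[:,0]))&(q[:,2]>.06)]; line(q,'probe mask'); print(np.percentile(q[:,0],[1,99]).round(4))
# tray outer rect
q=P[(P[:,0]>.42)&(P[:,0]<.72)&(P[:,1]>-.40)&(P[:,1]<-.18)&(P[:,2]>.071)]
print('tray',cv2.minAreaRect((q[:,:2]*1000).astype(np.float32)))
# rest
g=(P[:,0]>.41)&(P[:,0]<.57)&(P[:,1]>-.08)&(P[:,1]<.05)
q=P[g&(P[:,2]>.066)&(P[:,2]<.074)]; a=-.27;c,s_=np.cos(a),np.sin(a)
X=q[:,0]*c+q[:,1]*s_;Y=-q[:,0]*s_+q[:,1]*c
for nm,v in(('X',X),('Y',Y)):
    h,e=np.histogram(v,np.arange(v.min()-.001,v.max()+.002,.002));print(nm,[(round(float(b),3),int(k)) for k,b in zip(h,e) if k])
q=P[g&(P[:,2]>.006)&(P[:,2]<.0105)&(P[:,0]>.42)]; X=q[:,0]*c+q[:,1]*s_;Y=-q[:,0]*s_+q[:,1]*c
print('base',np.percentile(X,[1,2,98,99]).round(4),np.percentile(Y,[1,2,98,99]).round(4))
# screwdriver
ms=np.load('m_screwdriver.npy'); q=W[ms]; q=q[~np.isnan(q[:,0])]
for y in np.arange(-.09,.09,.02):
    r=q[abs(q[:,1]-y)<.01]
    if len(r)>5: print('sd y',round(y,3),len(r),np.percentile(r[:,0],[2,98]).round(3),np.percentile(r[:,2],95).round(3))
```

```text
handle scoop 670 [ 0.4811 -0.2806] yaw -0.0385
x [0.46   0.4602 0.4838 0.4999 0.5   ] y [-0.2989 -0.2806 -0.2618] z 0.0694
0.46 200 -0.2999 -0.2602 0.0728
0.48 158 -0.2917 -0.2724 0.0691
0.49 206 -0.2912 -0.2722 0.0691
0.5 106 -0.2916 -0.2716 0.0694
collar [0.5749 0.6093] [-0.2911 -0.2675]
probe mask 3981 [ 0.5583 -0.2789] yaw 0.0201
[0.4793 0.6249]
tray ((534.7474975585938, -265.20440673828125), (181.93246459960938, 171.87696838378906), 0.5448204278945923)
X [(0.423, 10), (0.425, 33), (0.427, 37), (0.429, 41), (0.431, 32), (0.433, 51), (0.517, 16), (0.519, 42), (0.521, 49), (0.523, 48), (0.525, 47), (0.527, 40)]
Y [(0.087, 23), (0.089, 39), (0.091, 42), (0.093, 43), (0.095, 48), (0.097, 15), (0.129, 3), (0.131, 56), (0.133, 45), (0.135, 36), (0.137, 34), (0.139, 35), (0.141, 27)]
base [0.4186 0.427  0.5391 0.54  ] [0.0829 0.0834 0.1462 0.1469]
sd y -0.09 68 [0.37  0.462] 0.15
sd y -0.07 297 [0.368 0.39 ] 0.026
sd y -0.05 305 [0.368 0.39 ] 0.026
sd y -0.03 228 [0.37  0.391] 0.025
sd y -0.01 217 [0.377 0.391] 0.024
sd y 0.01 101 [0.373 0.39 ] 0.024
sd y 0.03 79 [0.378 0.383] 0.016
sd y 0.05 64 [0.378 0.384] 0.017
sd y 0.07 78 [0.38  0.385] 0.016
```

View pics/w2c.png

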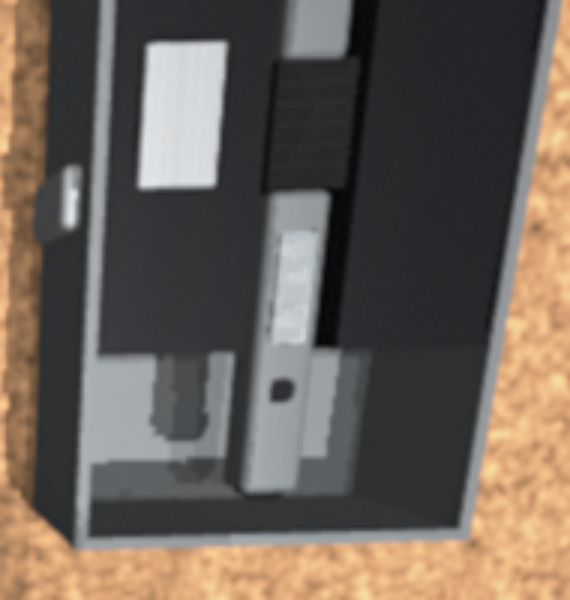

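The close crop shows the grey flat-sided probe with its ribbed black collar at (310,125). The free tail is in the scoop at (275,430), so this is the right one.

drive_tool:
  series:
    - [0.1, [0.5, 1, 0.2], -0.0033]
    - [0.1, [0.5, 1, 0.2], -0.0033]
    - [0.1, [0.5, 1, 0.2], -0.0033]
    - [0.1, [0.5, 1, 0.3], -0.0033]
    - [0.1, [0.5, 1, 0.3], -0.0033]
    - [0.1, [0.5, 1, 0.3], -0.0033]
    - [0.1, [0.5, 1, 0.3], -0.0033]
    - [0.1, [0.5, 1, 0.3], -0.0033]

```text
t: 9.05
tool_pos: [0.5019, -0.2339, 0.3752]
orientation: [1.0, 0.01, 0.0, -0.0]
ft_force: [-0.0, -0.1, 0.3]
gripper_width: 0.551
grip_force: 0.0
```

drive_tool:
  series:
    - [0.1, [0, 0.475, 0.1], 0]
    - [0.1, [0, 0.475, 0.3], 0]
    - [0.1, [0, 0.475, 0.5], 0]
    - [0.1, [0, 0.475, 0.7], 0]
    - [0.1, [0, 0.475, 0.9], 0]
    - [0.1, [0, 0.475, 1], 0]
    - [0.1, [0, 0.475, 1], 0]
    - [0.1, [0, 0.475, 1], 0]

```text
t: 9.85
tool_pos: [0.503, -0.2824, 0.2753]
orientation: [1.0, 0.009, 0.0, 0.0]
ft_force: [0.1, -0.2, -0.1]
gripper_width: 0.549
grip_force: 0.0
```

Run:
```python
from h import *
im,d,W=look('wrist','w3.png'); np.savez('w3.npz',im=im,W=W)
s=manip.read_state(); print(s['q'].round(3),s['tool_pos'],s['orientation'].round(4))
P=W.reshape(-1,3)
for x in np.arange(.48,.64,.01):
    r=P[(abs(P[:,0]-x)<.005)&(abs(P[:,1]+.28)<.02)&(P[:,2]>.063)&(P[:,2]<.08)]
    if len(r): print(round(x,3),len(r),np.percentile(r[:,1],[1,99]).round(4),np.median(r[:,2]).round(4))
```

```text
[ 0.038  0.674  0.576  2.074 -0.667  0.581 -0.464] [ 0.5030581  -0.28242031  0.27562136] [1.0e+00 9.1e-03 6.0e-04 3.0e-04]
0.48 252 [-0.2921 -0.2731] 0.069
0.49 396 [-0.2919 -0.2731] 0.0693
0.5 411 [-0.2916 -0.2723] 0.0693
0.51 426 [-0.2914 -0.2723] 0.0695
0.52 466 [-0.2917 -0.2723] 0.0693
0.53 751 [-0.2998 -0.2603] 0.0701
0.54 797 [-0.2996 -0.2602] 0.0702
0.55 841 [-0.2996 -0.2604] 0.0702
0.56 858 [-0.2998 -0.2605] 0.0701
0.57 901 [-0.2998 -0.2601] 0.07
0.58 1124 [-0.2996 -0.2603] 0.0717
0.59 1172 [-0.2997 -0.2604] 0.0716
0.6 1219 [-0.2996 -0.2605] 0.0716
0.61 1182 [-0.2996 -0.2602] 0.0712
0.62 1146 [-0.2997 -0.2604] 0.0698
0.63 857 [-0.2997 -0.2601] 0.0702
0.64 439 [-0.2998 -0.2601] 0.0705
```

View pics/w3.png

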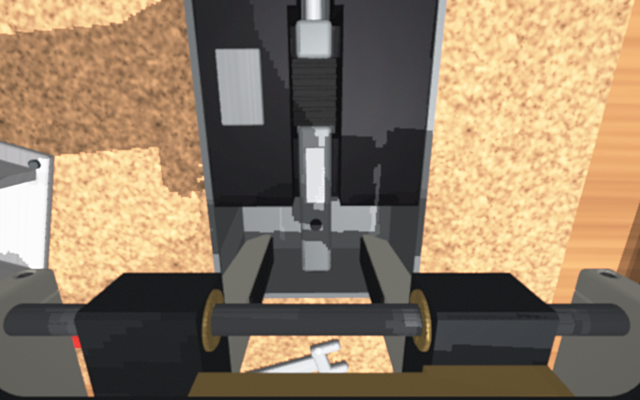

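The wrist view shows the tail centred between the fingers at (315,240) and the scoop clear. I descend and grip.

drive_tool:
  series:
    - [0.1, [0, 0, 0.15], 0]
    - [0.1, [0, 0, 0.3], 0]
    - [0.1, [0, 0, 0.4], 0]
    - [0.1, [0, 0, 0.49], 0]
    - [0.1, [0, 0, 0.49], 0]
    - [0.1, [0, 0, 0.49], 0]
    - [-1, [0, 0, 0.49], 0]
    - [-1, [0, 0, 0.49], 0]
  squeeze: 60

```text
t: 10.7
tool_pos: [0.5029, -0.2824, 0.2262]
orientation: [1.0, 0.009, 0.0, 0.0]
ft_force: [-0.6, 1.0, 0.8]
gripper_width: 0.427
grip_force: 0.0
```

drive_tool:
  series:
    - [-1, [0, 0, 0], 0]
    - [-1, [0, 0, 0], 0]
    - [-1, [0, 0, 0], 0]
    - [-1, [0, 0, 0], 0]
    - [-1, [0, 0, -0.05], 0]
    - [-1, [0, 0, -0.1], 0]
    - [-1, [0, 0, -0.15], 0]
    - [-1, [0, 0, -0.2], 0]

```text
t: 11.5
tool_pos: [0.5028, -0.2823, 0.2462]
orientation: [1.0, 0.009, 0.0, 0.0]
ft_force: [0.1, 0.6, -2.2]
gripper_width: 0.21
grip_force: 60.0
```

drive_tool:
  series:
    - [-1, [0, 0, -0.1], 0]
    - [-1, [0, 0, -0.2], 0]
    - [-1, [0, 0, -0.3], 0]
    - [-1, [0, 0, -0.45], 0]
    - [-1, [0, 0, -0.6], 0]
    - [-1, [0, 0, -0.75], 0]
    - [-1, [0, 0, -0.9], 0]
    - [-1, [0, 0, -0.9], 0]

```text
t: 12.3
tool_pos: [0.5031, -0.2827, 0.338]
orientation: [1.0, 0.009, 0.002, 0.001]
ft_force: [-0.4, 0.1, -2.6]
gripper_width: 0.213
grip_force: 60.0
```

Run:
```python
from h import *
s=manip.read_state(); print(s['q'].round(3),s['tool_pos'],s['grip_force'],s['torque'])
im,d,W=look('wrist'); P=W.reshape(-1,3)
for x in np.arange(.50,.66,.01):
    r=P[(abs(P[:,0]-x)<.005)&(abs(P[:,1]+.28)<.014)&(P[:,2]>.11)&(P[:,2]<.2)]
    if len(r): print(round(x,3),len(r),np.percentile(r[:,1],[1,99]).round(4),np.median(r[:,2]).round(4))
```

```text
[-0.032  0.596  0.677  2.035 -0.577  0.702 -0.538] [ 0.50312521 -0.28268071  0.33803795] 59.96258854866028 [-0.07703827  0.26770896  0.02052725]
0.5 749 [-0.2929 -0.2732] 0.1815
0.51 1447 [-0.2938 -0.2662] 0.1817
0.52 772 [-0.2924 -0.2726] 0.1814
0.53 796 [-0.2919 -0.2726] 0.1816
0.54 843 [-0.2916 -0.2721] 0.1818
0.55 905 [-0.2917 -0.2722] 0.1818
0.56 987 [-0.2914 -0.2717] 0.1816
0.57 1005 [-0.291  -0.2718] 0.1812
0.58 1383 [-0.293  -0.2691] 0.1837
0.59 1489 [-0.2927 -0.2689] 0.1837
0.6 1594 [-0.2925 -0.2686] 0.1838
0.61 1495 [-0.2921 -0.2686] 0.1833
0.62 1395 [-0.29   -0.2703] 0.1814
0.63 8 [-0.2898 -0.2714] 0.1795
```

drive_tool:
  series:
    - [-1, [0.06, -0.12, 0], -0.02]
    - [-1, [0.12, -0.25, 0], -0.04]
    - [-1, [0.18, -0.37, 0], -0.06]
    - [-1, [0.25, -0.5, 0], -0.08]
    - [-1, [0.31, -0.62, 0], -0.1]
    - [-1, [0.37, -0.75, 0], -0.12]
    - [-1, [0.43, -0.87, 0], -0.14]
    - [-1, [0.5, -1, 0], -0.16]

```text
t: 13.15
tool_pos: [0.5509, -0.1809, 0.3351]
orientation: [0.871, 0.492, -0.0, -0.0]
ft_force: [1.1, -0.3, -1.7]
gripper_width: 0.209
grip_force: 60.0
```

drive_tool:
  series:
    - [-1, [0, 0, 0], -0.02]
    - [-1, [0, 0, 0], -0.04]
    - [-1, [0, 0, 0], -0.06]
    - [-1, [0, 0, 0], -0.08]
    - [-1, [0, 0, 0], -0.1]
    - [-1, [0, 0, 0], -0.12]
    - [-1, [0, 0, 0], -0.14]
    - [-1, [0, 0, 0], -0.16]

```text
t: 13.95
tool_pos: [0.5508, -0.1814, 0.3351]
orientation: [0.526, 0.85, -0.0, -0.0]
ft_force: [-0.8, 0.1, -2.1]
gripper_width: 0.211
grip_force: 60.0
```

drive_tool:
  series:
    - [-1, [0.12, 0.06, 0], -0.017]
    - [-1, [0.25, 0.12, 0], -0.034]
    - [-1, [0.37, 0.18, 0], -0.051]
    - [-1, [0.5, 0.25, 0], -0.068]
    - [-1, [0.62, 0.31, 0], -0.085]
    - [-1, [0.75, 0.37, 0], -0.102]
    - [-1, [0.87, 0.43, 0], -0.119]
    - [-1, [1, 0.5, 0], -0.1335]

```text
t: 14.75
tool_pos: [0.5514, -0.0693, 0.3352]
orientation: [0.135, 0.991, 0.0, -0.0]
ft_force: [0.6, -0.1, -0.9]
gripper_width: 0.21
grip_force: 60.0
```

```bash
cat > pr.py <<'E'
from h import *
# measure held probe with wrist depth: heading h (approx), origin at grip
def probe(h, axz, W):
    s=manip.read_state(); p=np.array(s['tool_pos'])
    u=np.array([np.cos(h),np.sin(h)]);n=np.array([-u[1],u[0]])
    P=W.reshape(-1,3); D=P[:,:2]-p[:2]; a=D@u;b=D@n
    k=(P[:,2]>axz+.004)&(P[:,2]<axz+.02)&(abs(b)<.016)&(a>-.03)&(a<.15)
    a,b,z=a[k],b[k],P[k,2]
    A=np.arange(0,.15,.005);out=[]
    for x in A:
        m=abs(a-x)<.0025
        if m.sum()>15: out.append((x,(np.percentile(b[m],1)+np.percentile(b[m],99))/2,np.ptp(np.percentile(b[m],[1,99])),np.median(z[m])))
    return np.array(out),a,b,z
E
python3 - <<'E'
from pr import *
s=manip.read_state(); print(s['q'].round(3),s['tool_pos'],s['orientation'].round(4))
q=s['orientation']; th=2*np.arctan2(q[1],q[0])-np.pi/2; print('theta',np.degrees(th),'head',th+np.pi/2)
im,d,W=look('wrist','w4.png');np.savez('w4.npz',im=im,W=W)
o,a,b,z=probe(th+np.pi/2,s['tool_pos'][2]-.1665,W)
print((o*1000).round(1))
c=a[z>s['tool_pos'][2]-.1665+.0112]; print('collar',np.percentile(c,[1,5,50,95,99]).round(4))
E
```

```text
[ 0.123  0.493 -0.141  2.049  0.116  0.608  1.203] [ 0.55139857 -0.06930015  0.33517846] [ 1.347e-01  9.909e-01  1.000e-04 -4.000e-04]
theta 74.51645515750121 head 2.8713538162080026
[[  0.    2.2  19.6 178.8]
 [  5.    2.2  22.6 179. ]
 [ 10.    0.   31.6 179.2]
 [ 15.    2.4  19.7 178.8]
 [ 20.    2.5  19.5 178.7]
 [ 25.    2.4  19.3 179. ]
 [ 30.    2.4  19.  179. ]
 [ 35.    2.7  19.5 179. ]
 [ 40.    2.4  19.7 178.9]
 [ 45.    2.4  19.5 179. ]
 [ 50.    2.4  19.3 178.9]
 [ 55.    2.7  19.6 178.7]
 [ 60.    2.6  19.3 178.4]
 [ 65.    2.6  19.1 178.4]
 [ 70.    2.6  23.4 180.3]
 [ 75.    2.8  23.7 180.7]
 [ 80.    2.6  23.8 180.8]
 [ 85.    2.7  24.  180.7]
 [ 90.    2.8  23.8 180.8]
 [ 95.    2.8  24.  180.8]
 [100.    2.8  23.9 180.7]
 [105.    2.7  23.6 180.2]
 [110.    2.7  19.4 178.3]
 [115.    2.9  19.6 178.3]
 [120.    2.9  19.4 178.2]]
collar [-0.0028  0.008   0.085   0.1034  0.1051]
```

drive_tool:
  series:
    - [-1, [0.01, 0.1, 0], 0]
    - [-1, [0.02, 0.2, 0], 0]
    - [-1, [0.04, 0.345, 0], 0]
    - [-1, [0.04, 0.345, 0.1], 0]
    - [-1, [0.04, 0.345, 0.2], 0]
    - [-1, [0.04, 0.345, 0.3], 0]
    - [-1, [0.04, 0.345, 0.3], 0]
    - [-1, [0.04, 0.345, 0.3], 0]

```text
t: 15.6
tool_pos: [0.557, -0.0358, 0.3051]
orientation: [0.137, 0.991, -0.0, -0.001]
ft_force: [0.2, 0.4, -2.0]
gripper_width: 0.214
grip_force: 60.0
```

Run:
```python
from pr import *
s=manip.read_state(); print(s['tool_pos'],s['orientation'].round(4))
q=s['orientation']; th=2*np.arctan2(q[1],q[0])-np.pi/2; print('theta',np.degrees(th),'head',th+np.pi/2)
im,d,W=look('wrist','w5.png');np.savez('w5.npz',im=im,W=W)
o,a,b,z=probe(th+np.pi/2,s['tool_pos'][2]-.1665,W)
print((o*1000).round(1)[::3])
c=a[z>s['tool_pos'][2]-.1665+.0112]; print('collar',np.percentile(c,[1,5,50,95,99]).round(4))
# rest tops
P=W.reshape(-1,3); h=-.27;u=np.array([np.cos(h),np.sin(h)]);n=np.array([-u[1],u[0]]); D=P[:,:2]-[.4895,-.0165]
k=(P[:,2]>.064)&(P[:,2]<.075)&(abs(D@u)<.07)&(abs(D@n)<.04)
X=(D@u)[k];Y=(D@n)[k]; print(k.sum())
for nm,v in(('X',X),('Y',Y)):
    hh,e=np.histogram(v,np.arange(-.07,.07,.002));print(nm,[(round(float(bb),3),int(kk)) for kk,bb in zip(hh,e) if kk])
```

```text
[ 0.55699136 -0.03576584  0.30514683] [ 1.370e-01  9.906e-01 -2.000e-04 -6.000e-04]
theta 74.2548369357907 head 2.8667877168559417
[[ 0.000e+00 -2.000e-01  1.960e+01  1.487e+02]
 [ 1.500e+01  1.000e-01  1.970e+01  1.486e+02]
 [ 3.000e+01  1.000e-01  1.910e+01  1.490e+02]
 [ 4.500e+01  0.000e+00  1.950e+01  1.490e+02]
 [ 6.000e+01  2.000e-01  1.930e+01  1.485e+02]
 [ 7.500e+01  4.000e-01  2.370e+01  1.509e+02]
 [ 9.000e+01  4.000e-01  2.380e+01  1.508e+02]
 [ 1.050e+02  4.000e-01  2.380e+01  1.505e+02]
 [ 1.200e+02  6.000e-01  1.940e+01  1.483e+02]]
collar [1.000e-04 8.700e-03 8.570e-02 1.041e-01 1.058e-01]
888
X [(-0.054, 52), (-0.052, 82), (-0.05, 84), (-0.048, 79), (-0.046, 71), (-0.044, 76), (0.04, 77), (0.042, 76), (0.044, 86), (0.046, 82), (0.048, 80), (0.05, 43)]
Y [(-0.028, 8), (-0.026, 87), (-0.024, 97), (-0.022, 89), (-0.02, 43), (-0.018, 50), (-0.016, 1), (0.014, 1), (0.016, 39), (0.018, 83), (0.02, 101), (0.022, 90), (0.024, 97), (0.026, 90), (0.028, 12)]
```

View pics/w5.png

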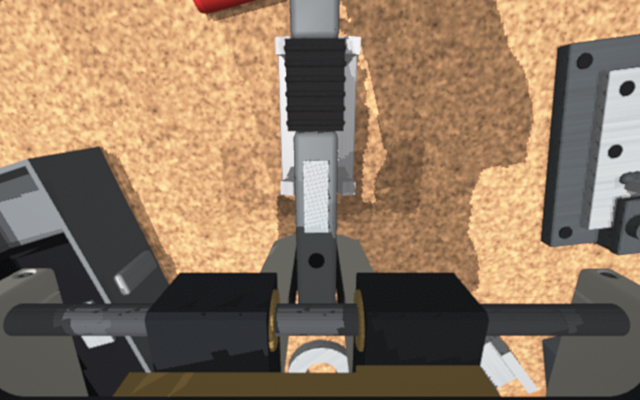

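The wrist view shows the handle running along the rest, with the collar at (315,85) between the saddles at (320,45) and (318,187). I keep the 2 mm offset away from the screwdriver and lower the probe.

drive_tool:
  series:
    - [-1, [0, 0, 0.15], 0]
    - [-1, [0, 0, 0.3], 0]
    - [-1, [0, 0, 0.42], 0]
    - [-1, [0, 0, 0.54], 0]
    - [-1, [0, 0, 0.62], 0]
    - [-1, [0, 0, 0.68], 0]
    - [-1, [0, 0, 0.72], 0]
    - [-1, [0, 0, 0.72], 0]

```text
t: 16.45
tool_pos: [0.5571, -0.0353, 0.2334]
orientation: [0.137, 0.991, -0.0, -0.0]
ft_force: [1.0, -0.4, -1.7]
gripper_width: 0.207
grip_force: 60.0
```

drive_tool:
  series:
    - [-1, [0, 0, 0.01], 0]
    - [-1, [0, 0, 0.02], 0]
    - [-1, [0, 0, 0.03], 0]
    - [-1, [0, 0, 0.035], 0]
    - [-1, [0, 0, 0.04], 0]
    - [-1, [0, 0, 0.04], 0]
    - [-1, [0, 0, 0.04], 0]
    - [-1, [0, 0, 0.04], 0]

```text
t: 17.25
tool_pos: [0.5571, -0.0353, 0.2298]
orientation: [0.137, 0.991, 0.0, 0.0]
ft_force: [0.5, -0.5, -1.3]
gripper_width: 0.211
grip_force: 60.0
```

drive_tool:
  series:
    - [-1, [0, 0, 0.005], 0]
    - [-1, [0, 0, 0.01], 0]
    - [-1, [0, 0, 0.015], 0]
    - [-1, [0, 0, 0.015], 0]
    - [-1, [0, 0, 0.015], 0]
    - [-1, [0, 0, 0.015], 0]
    - [-1, [0, 0, 0.015], 0]
    - [-1, [0, 0, 0.015], 0]
  squeeze: 20

```text
t: 18.05
tool_pos: [0.5571, -0.0354, 0.2283]
orientation: [0.137, 0.991, 0.0, 0.0]
ft_force: [0.5, -0.7, -0.7]
gripper_width: 0.21
grip_force: 20.0
```

drive_tool:
  series:
    - [-0.4, [0, 0, 0.003], 0]
    - [-0.2, [0, 0, 0.003], 0]
    - [0, [0, 0, 0.003], 0]
    - [0, [0, 0, 0.003], 0]
    - [0, [0, 0, 0], 0]
    - [0, [0, 0, -0.1], 0]
    - [0, [0, 0, -0.25], 0]
    - [0, [0, 0, -0.4], 0]

```text
t: 18.85
tool_pos: [0.5571, -0.0353, 0.2692]
orientation: [0.137, 0.991, -0.0, -0.0]
ft_force: [-0.5, 0.1, -0.1]
gripper_width: 0.505
grip_force: 0.0
```

drive_tool:
  series:
    - [0, [0.1, 0, -0.3], 0]
    - [0, [0.3, 0, -0.5], 0]
    - [0, [0.5, 0, -0.6], 0]
    - [0, [0.5, 0, -0.6], 0]
    - [0, [0.5, 0, -0.6], 0]
    - [0, [0.5, 0, -0.6], 0]
    - [0, [0.5, 0, -0.6], 0]
    - [0, [0.5, 0, -0.6], 0]

```text
t: 19.65
tool_pos: [0.5094, -0.022, 0.3277]
orientation: [0.137, 0.991, -0.0, -0.0]
ft_force: [-0.1, -0.9, -0.3]
gripper_width: 0.504
grip_force: 0.0
```

```bash
cat > rp.py <<'E'
from pr import *
import sys
s=manip.read_state(); p=np.array(s['tool_pos']); print('tcp',p,s['orientation'].round(4))
im,d,W=look('wrist',sys.argv[1]);P=W.reshape(-1,3)
h=2.8716;u=np.array([np.cos(h),np.sin(h)]);n=np.array([-u[1],u[0]]);D=P[:,:2]-[.4885,-.0162]
a,b=D@u,D@n
for x in np.arange(-.14,.10,.01):
    m=(abs(a-x)<.003)&(abs(b)<.0155)&(P[:,2]>.0645)&(P[:,2]<.085)
    if m.sum()>10: print(round(x*1000),m.sum(),((np.percentile(b[m],1)+np.percentile(b[m],99))*500).round(1),(np.ptp(np.percentile(b[m],[1,99]))*1000).round(1),(np.median(P[m,2])*1000).round(1))
m=(abs(b)<.0105)&(P[:,2]>.0726)&(P[:,2]<.085)&(abs(a)<.06); print('collar',np.percentile(a[m],[1,3,50,97,99]).round(4))
E
python3 rp.py w6.png
```

```text
tcp [ 0.5093799  -0.02195573  0.32765907] [ 1.367e-01  9.906e-01 -1.000e-04 -4.000e-04]
-100 12 -0.4 13.9 70.5
-90 138 -0.0 18.5 71.4
-80 141 -0.5 19.2 71.4
-70 145 -0.1 19.9 71.4
-60 160 -0.2 19.7 71.5
-50 153 1.1 22.0 71.5
-40 167 -0.3 19.2 71.8
-30 167 -0.3 18.9 71.9
-20 172 -0.4 18.7 71.8
-10 178 -0.0 19.3 71.5
0 190 -0.8 23.6 73.6
10 237 -0.4 23.8 73.7
20 250 -0.5 23.7 73.8
30 261 -0.5 23.7 73.7
40 209 -0.7 19.1 71.3
50 223 2.6 25.4 71.2
60 66 -0.7 7.1 65.7
70 63 -0.7 7.0 65.8
80 72 -0.5 6.3 65.5
collar [-0.0464 -0.04    0.0148  0.0346  0.0431]
```

View pics/w6.png

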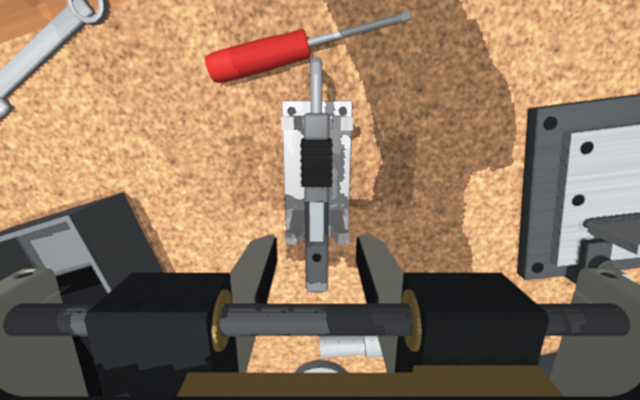

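The probe lies level in both saddles (tops at 71 to 73 mm), with the collar at (316,162) and the neck end at (316,65) clear of the screwdriver. Now the collar.

drive_tool:
  series:
    - [0, [0.2, 0, 0], 0]
    - [0, [0.385, 0, 0], 0]
    - [0, [0.385, 0, 0.1], 0]
    - [0, [0.385, 0, 0.25], 0]
    - [0, [0.385, 0, 0.4], 0]
    - [0, [0.385, 0, 0.55], 0]
    - [0, [0.385, 0, 0.6], 0]
    - [0, [0.385, 0, 0.6], 0]
  squeeze: 60

```text
t: 20.5
tool_pos: [0.4723, -0.0114, 0.2672]
orientation: [0.137, 0.991, -0.0, -0.001]
ft_force: [0.0, -0.6, -0.2]
gripper_width: 0.503
grip_force: 0.0
```

drive_tool:
  series:
    - [0, [0, 0, 0.1], 0]
    - [0, [0, 0, 0.2], 0]
    - [0, [0, 0, 0.3], 0]
    - [0, [0, 0, 0.39], 0]
    - [0, [0, 0, 0.39], 0]
    - [-1, [0, 0, 0.39], 0]
    - [-1, [0, 0, 0.39], 0]
    - [-1, [0, 0, 0.39], 0]

```text
t: 21.3
tool_pos: [0.472, -0.0114, 0.2296]
orientation: [0.137, 0.991, 0.0, 0.0]
ft_force: [-0.5, -1.2, -0.1]
gripper_width: 0.295
grip_force: 0.0
```

drive_tool:
  series:
    - [-1, [0, 0, 0], 0]
    - [-1, [0, 0, 0], 0]
    - [-1, [0, 0, -0.1], 0]
    - [-1, [0, 0, -0.2], 0]
    - [-1, [0, 0, -0.35], 0]
    - [-1, [0, 0, -0.5], 0]
    - [-1, [0, 0, -0.65], 0]
    - [-1, [0, 0, -0.8], 0]

```text
t: 22.1
tool_pos: [0.4716, -0.0114, 0.3107]
orientation: [0.137, 0.991, 0.0, 0.0]
ft_force: [-0.2, 0.8, -1.8]
gripper_width: 0.257
grip_force: 60.0
```

drive_tool:
  series:
    - [-1, [0, 0.12, -0.05], 0.022]
    - [-1, [0, 0.25, -0.1], 0.044]
    - [-1, [-0.02, 0.37, -0.2], 0.066]
    - [-1, [-0.03, 0.5, -0.2], 0.088]
    - [-1, [-0.03, 0.62, -0.2], 0.11]
    - [-1, [-0.04, 0.75, -0.2], 0.132]
    - [-1, [-0.05, 0.87, -0.2], 0.154]
    - [-1, [-0.05, 1, -0.2], 0.177]

```text
t: 22.9
tool_pos: [0.5037, 0.0839, 0.3301]
orientation: [0.641, 0.767, 0.0, -0.0]
ft_force: [0.1, -0.5, -1.5]
gripper_width: 0.251
grip_force: 60.0
```

drive_tool:
  series:
    - [-1, [0.12, 0.07, 0], 0.022]
    - [-1, [0.25, 0.14, 0], 0.044]
    - [-1, [0.37, 0.2, 0], 0.066]
    - [-1, [0.5, 0.28, 0], 0.088]
    - [-1, [0.62, 0.35, 0], 0.11]
    - [-1, [0.75, 0.42, 0], 0.132]
    - [-1, [0.87, 0.49, 0], 0.154]
    - [-1, [0.99, 0.556, 0], 0.177]

```text
t: 23.7
tool_pos: [0.5401, 0.1918, 0.3301]
orientation: [0.95, 0.314, 0.0, -0.001]
ft_force: [-0.1, 0.3, -2.1]
gripper_width: 0.256
grip_force: 60.0
```

drive_tool:
  series:
    - [-1, [0, 0, 0], 0]
    - [-1, [0, 0, 0], 0]
    - [-1, [0, 0, 0], 0]
    - [-1, [0, 0, 0], 0]
    - [-1, [0, 0, 0], 0]
    - [-1, [0, 0, 0], 0]
    - [-1, [0, 0, 0], 0]
    - [-1, [0, 0, 0], 0]

```text
t: 24.5
tool_pos: [0.5403, 0.191, 0.3292]
orientation: [0.949, 0.316, 0.0, 0.0]
ft_force: [0.1, 0.1, -2.2]
gripper_width: 0.253
grip_force: 60.0
```

```bash
cat > bp.py <<'E'
from pr import *
import sys
s=manip.read_state(); p=np.array(s['tool_pos']); q=s['orientation']; th=2*np.arctan2(q[1],q[0])-np.pi/2; h=th+np.pi/2
print('tcp',p.round(4),'head',round(h,4),s['q'].round(2))
im,d,W=look('wrist',sys.argv[1]);np.savez(sys.argv[1]+'.npz',im=im,W=W);P=W.reshape(-1,3)
u=np.array([np.cos(h),np.sin(h)]);n=np.array([-u[1],u[0]]);D=P[:,:2]-p[:2];a,b=D@u,D@n;ax=p[2]-.1673
for x in np.arange(-.03,.09,.006):
    m=(abs(a-x)<.003)&(abs(b)<.015)&(P[:,2]>ax-.006)&(P[:,2]<ax+.02)
    if m.sum()>10: print(round(x*1000),m.sum(),((np.percentile(b[m],1)+np.percentile(b[m],99))*500).round(1),(np.ptp(np.percentile(b[m],[1,99]))*1000).round(1),((np.median(P[m,2])-ax)*1000).round(1))
m=(abs(b)<.004)&(P[:,2]>ax-.03)&(P[:,2]<ax+.006)&(a>.03)&(a<.1); print('neck end a',np.percentile(a[m],[50,97,99,100]).round(4))
m=(abs(b)<.009)&(P[:,2]>ax+.0085)&(P[:,2]<ax+.02)&(a>0.02)&(a<.06); print('nose end a',np.percentile(a[m],[97,99,100]).round(4))
# bracket refit
g=(P[:,0]>.45)&(P[:,0]<.72)&(P[:,1]>.17)&(P[:,1]<.43); al=-.145;c,sn=np.cos(al),np.sin(al)
t=P[g&(abs(P[:,2]-.0755)<.003)];X=t[:,0]*c+t[:,1]*sn-.5393;Y=-t[:,0]*sn+t[:,1]*c-.372
w=(X>.025)&(X<.045)&(Y<.055)&(Y>-.065); 
for lo in np.arange(-.06,.05,.02):
    k=w&(Y>lo)&(Y<lo+.02)
    if k.sum()>10: print('web inner edge @Y',round(lo+.01,2),np.percentile(X[k],[2,98]).round(4))
w2=(Y>.05)&(Y<.08)&(X<.025)
for lo in np.arange(-.04,.02,.02):
    k=w2&(X>lo)&(X<lo+.02)
    if k.sum()>10: print('gusset @X',round(lo+.01,2),np.percentile(Y[k],[2,98]).round(4))
k=w|w2
print('ends: webYmin',np.percentile(Y[w],[0,1]).round(4),'gusXmin',np.percentile(X[w2],[0,1]).round(4) if w2.sum() else '')
b_=P[g&(abs(P[:,2]-.026)<.004)]; print('plate z',np.median(b_[:,2]).round(4))
E
python3 bp.py w7.png
```

```text
tcp [0.5403 0.191  0.3292] head 0.6433 [-0.81  0.58  0.56  2.05 -0.5   0.65 -0.85]
-12 473 -0.6 24.1 11.3
-6 511 -0.6 23.7 11.3
0 533 -0.6 23.6 11.4
6 615 -0.6 26.3 11.4
12 746 -0.0 29.7 11.4
18 750 -0.5 23.8 10.6
24 455 -0.4 19.6 9.0
30 481 -0.3 19.4 9.0
36 674 -0.4 19.2 8.3
42 249 -0.4 12.7 2.9
48 217 -0.7 8.3 2.9
54 231 -0.4 8.7 2.9
60 245 -0.4 8.6 2.9
66 248 -0.4 8.5 2.4
72 260 -0.4 8.6 0.1
78 99 -0.4 7.7 -4.0
neck end a [0.06   0.0783 0.0797 0.0802]
nose end a [0.0373 0.0379 0.0388]
web inner edge @Y -0.05 [0.0307 0.0403]
web inner edge @Y -0.03 [0.0307 0.0404]
web inner edge @Y -0.01 [0.0309 0.0405]
web inner edge @Y 0.01 [0.0309 0.0405]
web inner edge @Y 0.03 [0.0309 0.0406]
web inner edge @Y 0.05 [0.0311 0.0333]
gusset @X -0.03 [0.0597 0.0695]
gusset @X -0.01 [0.0597 0.0694]
gusset @X 0.01 [0.0596 0.0689]
ends: webYmin [-0.0599 -0.0588] gusXmin [-0.04  -0.039]
plate z 0.0255
```

View pics/w7.png

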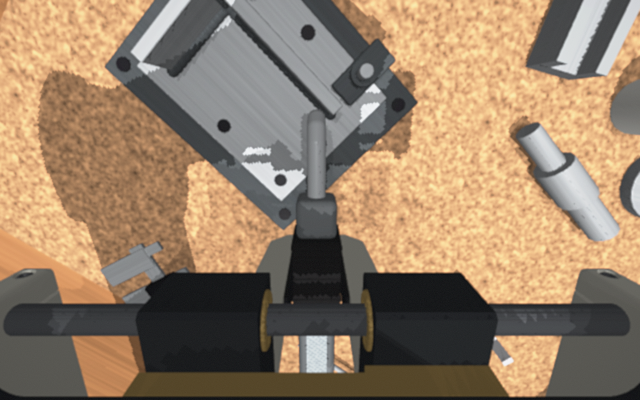

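The wrist view shows the probe held by the collar, level, with its neck end at (315,120) over the open end of the web. Relative to the bracket, the tip is at about (20.6, −51.6) mm, so I go down.

drive_tool:
  series:
    - [-1, [0, 0, 0.1], 0]
    - [-1, [0, 0, 0.2], 0]
    - [-1, [0, 0, 0.3], 0]
    - [-1, [0, 0, 0.4], 0]
    - [-1, [0, 0, 0.5], 0]
    - [-1, [0, 0, 0.55], 0]
    - [-1, [0, 0, 0.6], 0]
    - [-1, [0, 0, 0.6], 0]

```text
t: 25.35
tool_pos: [0.5402, 0.191, 0.2687]
orientation: [0.949, 0.316, -0.0, 0.0]
ft_force: [-1.0, -0.2, -2.0]
gripper_width: 0.251
grip_force: 60.0
```

drive_tool:
  series:
    - [-1, [0, 0, 0.06], 0]
    - [-1, [0, 0, 0.11], 0]
    - [-1, [0, 0, 0.15], 0]
    - [-1, [0, 0, 0.19], 0]
    - [-1, [0, 0, 0.22], 0]
    - [-1, [0, 0, 0.245], 0]
    - [-1, [0, 0, 0.262], 0]
    - [-1, [0, 0, 0.27], 0]

```text
t: 26.15
tool_pos: [0.5403, 0.191, 0.2422]
orientation: [0.949, 0.316, 0.0, -0.0]
ft_force: [-0.7, -0.7, -1.2]
gripper_width: 0.257
grip_force: 60.0
```

```bash
sed -i '/^print(.tcp/a print("ft",s["ft_force"].round(2))' bp.py; python3 bp.py w8.png | egrep 'tcp|ft|neck|nose|^(-6|30|54|66)'; python3 -c "
from h import *
print([manip.read_state()['ft_force'].round(2)])"
```

```text
tcp [0.5403 0.191  0.2422] head 0.6432 [-0.72  0.69  0.42  2.09 -0.61  0.48 -0.76]
ft [-0.71 -0.75 -1.25]
-6 502 -0.6 23.7 11.4
30 483 -0.4 19.4 9.0
54 232 -0.4 8.7 3.1
66 250 -0.4 8.5 2.7
neck end a [0.0672 0.0987 0.0996 0.1   ]
nose end a [0.0374 0.0382 0.0392]
[array([-0.55,  0.96, -0.51])]
```

drive_tool:
  series:
    - [-1, [0.018, -0.018, 0], 0]
    - [-1, [0.036, -0.036, 0], 0]
    - [-1, [0.054, -0.054, 0], 0]
    - [-1, [0.073, -0.072, 0], 0]
    - [-1, [0.091, -0.09, 0], 0]
    - [-1, [0.109, -0.107, 0], 0]
    - [-1, [0.127, -0.125, 0], 0]
    - [-1, [0.145, -0.143, 0], 0]

```text
t: 27.0
tool_pos: [0.5433, 0.2114, 0.2422]
orientation: [0.949, 0.316, 0.0, 0.0]
ft_force: [-0.5, -0.6, -0.3]
gripper_width: 0.255
grip_force: 60.0
```

drive_tool:
  series:
    - [-1, [0.018, -0.018, 0], 0]
    - [-1, [0.036, -0.036, 0], 0]
    - [-1, [0.054, -0.054, 0], 0]
    - [-1, [0.073, -0.072, 0], 0]
    - [-1, [0.091, -0.09, 0], 0]
    - [-1, [0.109, -0.107, 0], 0]
    - [-1, [0.127, -0.125, 0], 0]
    - [-1, [0.145, -0.143, 0], 0]

```text
t: 27.8
tool_pos: [0.5464, 0.2315, 0.2422]
orientation: [0.949, 0.316, 0.0, 0.0]
ft_force: [0.1, -0.9, -0.9]
gripper_width: 0.257
grip_force: 60.0
```

```bash
cat > tip.py <<'E'
from h import *
s=manip.read_state();p=np.array(s['tool_pos']);q=s['orientation'];h=2*np.arctan2(q[1],q[0])
t=p[:2]+.0753*np.array([np.cos(h),np.sin(h)])-.0004*np.array([-np.sin(h),np.cos(h)])
al=-.147;R2=np.array([[np.cos(al),np.sin(al)],[-np.sin(al),np.cos(al)]])
c,sn=np.cos(-.145),np.sin(-.145);o=np.array([.5398*c-.3718*sn,.5398*sn+.3718*c])
print('tcp',p.round(4),'head',round(h,4),'tip in bracket mm',(R2@(t-o)*1000).round(1),'press',((.246-p[2])*1000).round(1),s['ft_force'].round(2),s['grip_force'])
E
python3 tip.py; python3 bp.py w9.png | egrep '^(-6|30|54|66|web|gus|nose)'
```

```text
tcp [0.5464 0.2315 0.2422] head 0.6432 tip in bracket mm [ 20.8 -10.6] press 3.8 [ 0.08 -0.91 -0.94] 59.99974250793457
-6 511 -0.6 23.7 11.3
30 480 -0.4 19.4 9.0
54 224 -0.6 8.2 3.1
66 253 -0.4 8.5 2.6
nose end a [0.0372 0.0378 0.0383]
web inner edge @Y -0.05 [0.0305 0.04  ]
web inner edge @Y -0.03 [0.0306 0.0402]
web inner edge @Y -0.01 [0.0306 0.0402]
web inner edge @Y 0.01 [0.0307 0.0403]
web inner edge @Y 0.03 [0.0308 0.0404]
web inner edge @Y 0.05 [0.0307 0.0378]
gusset @X -0.03 [0.0597 0.0695]
gusset @X -0.01 [0.0596 0.0695]
gusset @X 0.01 [0.0594 0.0691]
```

drive_tool:
  series:
    - [-1, [0.018, -0.018, 0], 0]
    - [-1, [0.036, -0.036, 0], 0]
    - [-1, [0.054, -0.054, 0], 0]
    - [-1, [0.073, -0.072, 0], 0]
    - [-1, [0.091, -0.09, 0], 0]
    - [-1, [0.109, -0.107, 0], 0]
    - [-1, [0.127, -0.125, 0], 0]
    - [-1, [0.145, -0.143, 0], 0]

```text
t: 28.65
tool_pos: [0.5494, 0.2517, 0.2422]
orientation: [0.949, 0.316, 0.0, 0.0]
ft_force: [-0.4, -0.6, -0.9]
gripper_width: 0.253
grip_force: 60.0
```

drive_tool:
  series:
    - [-1, [0.018, -0.018, 0], 0]
    - [-1, [0.036, -0.036, 0], 0]
    - [-1, [0.054, -0.054, 0], 0]
    - [-1, [0.073, -0.072, 0], 0]
    - [-1, [0.091, -0.09, 0], 0]
    - [-1, [0.109, -0.107, 0], 0]
    - [-1, [0.127, -0.125, 0], 0]
    - [-1, [0.145, -0.143, 0], 0]

```text
t: 29.45
tool_pos: [0.5524, 0.2718, 0.2422]
orientation: [0.949, 0.316, 0.0, 0.0]
ft_force: [-0.4, -0.2, -1.4]
gripper_width: 0.257
grip_force: 60.0
```

drive_tool:
  series:
    - [-1, [0.018, -0.018, 0], 0]
    - [-1, [0.036, -0.036, 0], 0]
    - [-1, [0.054, -0.054, 0], 0]
    - [-1, [0.073, -0.072, 0], 0]
    - [-1, [0.091, -0.09, 0], 0]
    - [-1, [0.109, -0.107, 0], 0]
    - [-1, [0.127, -0.125, 0], 0]
    - [-1, [0.145, -0.143, 0], 0]

```text
t: 30.25
tool_pos: [0.5554, 0.2919, 0.2422]
orientation: [0.949, 0.316, 0.0, 0.0]
ft_force: [0.2, -0.5, -1.6]
gripper_width: 0.253
grip_force: 60.0
```

```bash
python3 tip.py; python3 bp.py w10.png | egrep '^(-6|30|54|66|web|gus|nose)'
```

```text
tcp [0.5554 0.2919 0.2422] head 0.6432 tip in bracket mm [20.9 50.5] press 3.8 [ 0.22 -0.5  -1.58] 59.99963343143463
-6 510 -0.6 23.7 11.3
30 483 -0.4 19.4 9.0
54 227 -0.7 8.2 2.9
66 249 -0.4 8.5 2.6
nose end a [0.0373 0.0379 0.0388]
web inner edge @Y -0.05 [0.0304 0.0401]
web inner edge @Y -0.03 [0.0305 0.0401]
web inner edge @Y -0.01 [0.0305 0.0402]
web inner edge @Y 0.01 [0.0306 0.0402]
web inner edge @Y 0.03 [0.0307 0.0403]
web inner edge @Y 0.05 [0.0308 0.0404]
gusset @X -0.03 [0.0601 0.0697]
gusset @X -0.01 [0.0601 0.0697]
gusset @X 0.01 [0.0512 0.0696]
```

drive_tool:
  series:
    - [-1, [-0.015, -0.015, 0.005], 0]
    - [-1, [-0.03, -0.03, 0.007], 0]
    - [-1, [-0.045, -0.045, 0.007], 0]
    - [-1, [-0.06, -0.06, 0.007], 0]
    - [-1, [-0.075, -0.075, 0.007], 0]
    - [-1, [-0.09, -0.091, 0.007], 0]
    - [-1, [-0.105, -0.106, 0.007], 0]
    - [-1, [-0.12, -0.121, 0.007], 0]

```text
t: 31.1
tool_pos: [0.5384, 0.2942, 0.2416]
orientation: [0.949, 0.316, 0.0, 0.0]
ft_force: [1.9, -0.5, -0.1]
gripper_width: 0.254
grip_force: 60.0
```

drive_tool:
  series:
    - [-1, [-0.015, -0.015, 0], 0]
    - [-1, [-0.03, -0.03, 0], 0]
    - [-1, [-0.045, -0.045, 0], 0]
    - [-1, [-0.06, -0.06, 0], 0]
    - [-1, [-0.075, -0.075, 0], 0]
    - [-1, [-0.09, -0.091, 0], 0]
    - [-1, [-0.105, -0.106, 0], 0]
    - [-1, [-0.12, -0.121, 0], 0]

```text
t: 31.9
tool_pos: [0.5215, 0.2967, 0.2415]
orientation: [0.949, 0.316, 0.0, 0.0]
ft_force: [1.6, -0.2, -0.4]
gripper_width: 0.254
grip_force: 60.0
```

drive_tool:
  series:
    - [-1, [-0.015, -0.015, 0], 0]
    - [-1, [-0.03, -0.03, 0], 0]
    - [-1, [-0.045, -0.045, 0], 0]
    - [-1, [-0.06, -0.06, 0], 0]
    - [-1, [-0.075, -0.075, 0], 0]
    - [-1, [-0.09, -0.091, 0], 0]
    - [-1, [-0.105, -0.106, 0], 0]
    - [-1, [-0.12, -0.121, 0], 0]

```text
t: 32.7
tool_pos: [0.5047, 0.2992, 0.2415]
orientation: [0.949, 0.316, 0.0, 0.0]
ft_force: [0.5, 0.1, -0.7]
gripper_width: 0.254
grip_force: 60.0
```

```bash
python3 tip.py; python3 bp.py w11.png | egrep '^(-6|30|54|66|web|gus|nose|ends)'
```

```text
tcp [0.5047 0.2992 0.2415] head 0.6433 tip in bracket mm [-30.4  50.3] press 4.5 [ 0.55  0.09 -0.67] 60.000160932540894
-6 508 -0.6 23.7 11.3
30 498 -0.4 19.4 9.1
54 225 -0.7 8.2 3.2
66 251 -0.4 8.5 2.6
nose end a [0.0375 0.0381 0.0387]
web inner edge @Y -0.05 [0.0301 0.0397]
web inner edge @Y -0.03 [0.0301 0.0397]
web inner edge @Y -0.01 [0.0302 0.0399]
web inner edge @Y 0.01 [0.0303 0.04  ]
web inner edge @Y 0.03 [0.0303 0.0401]
web inner edge @Y 0.05 [0.0304 0.0399]
gusset @X -0.03 [0.0508 0.0697]
gusset @X -0.01 [0.06   0.0696]
gusset @X 0.01 [0.0599 0.0695]
ends: webYmin [-0.0605 -0.0583] gusXmin [-0.0403 -0.0395]
```

The seam is done. I lift off and go back to the rest.

drive_tool:
  series:
    - [-1, [0, 0, -0.04], 0]
    - [-1, [0, 0, -0.1], 0]
    - [-1, [0, 0, -0.2], 0]
    - [-1, [0, 0, -0.35], 0]
    - [-1, [0, 0, -0.5], 0]
    - [-1, [0, 0, -0.7], 0]
    - [-1, [0, 0, -0.9], 0]
    - [-1, [0, 0, -0.9], 0]

```text
t: 33.55
tool_pos: [0.5055, 0.2992, 0.3348]
orientation: [0.949, 0.316, 0.002, -0.001]
ft_force: [-0.2, 0.6, -2.1]
gripper_width: 0.253
grip_force: 60.0
```

drive_tool:
  series:
    - [-1, [-0.09, 0.12, 0], 0]
    - [-1, [-0.18, 0.25, 0], 0]
    - [-1, [-0.26, 0.37, 0], 0]
    - [-1, [-0.35, 0.5, 0], 0]
    - [-1, [-0.44, 0.62, 0], 0]
    - [-1, [-0.53, 0.75, 0], 0]
    - [-1, [-0.61, 0.87, 0], 0]
    - [-1, [-0.7, 1, 0], 0]

```text
t: 34.35
tool_pos: [0.5089, 0.176, 0.3315]
orientation: [0.949, 0.316, 0.0, -0.0]
ft_force: [0.2, 0.4, -1.7]
gripper_width: 0.251
grip_force: 60.0
```

drive_tool:
  series:
    - [-1, [-0.09, 0.12, 0], -0.022]
    - [-1, [-0.18, 0.25, 0], -0.044]
    - [-1, [-0.26, 0.37, 0], -0.066]
    - [-1, [-0.35, 0.5, 0], -0.088]
    - [-1, [-0.44, 0.62, 0], -0.11]
    - [-1, [-0.53, 0.75, 0], -0.132]
    - [-1, [-0.61, 0.87, 0], -0.154]
    - [-1, [-0.7, 1, 0], -0.177]

```text
t: 35.15
tool_pos: [0.5127, 0.054, 0.3316]
orientation: [0.637, 0.771, 0.0, 0.0]
ft_force: [-0.4, 0.8, -2.7]
gripper_width: 0.252
grip_force: 60.0
```

drive_tool:
  series:
    - [-1, [-0.07, -0.06, 0], -0.022]
    - [-1, [-0.14, -0.13, 0], -0.044]
    - [-1, [-0.21, -0.19, 0], -0.066]
    - [-1, [-0.29, -0.26, 0], -0.088]
    - [-1, [-0.36, -0.32, 0], -0.11]
    - [-1, [-0.43, -0.39, 0], -0.132]
    - [-1, [-0.5, -0.45, 0], -0.154]
    - [-1, [-0.58, -0.522, 0], -0.1769]

```text
t: 35.95
tool_pos: [0.4718, -0.0123, 0.3316]
orientation: [0.134, 0.991, -0.0, 0.0]
ft_force: [-0.0, -0.6, -1.7]
gripper_width: 0.254
grip_force: 60.0
```

drive_tool:
  series:
    - [-1, [0, 0, 0], 0]
    - [-1, [0, 0, 0], 0]
    - [-1, [0, 0, 0], 0]
    - [-1, [0, 0, 0], 0]
    - [-1, [0, 0, 0], 0]
    - [-1, [0, 0, 0], 0]
    - [-1, [0, 0, 0], 0]
    - [-1, [0, 0, 0], 0]

```text
t: 36.75
tool_pos: [0.4721, -0.0113, 0.3315]
orientation: [0.137, 0.991, -0.0, 0.0]
ft_force: [0.1, -0.5, -2.1]
gripper_width: 0.252
grip_force: 60.0
```

```bash
python3 bp.py w12.png | egrep '^(tcp|ft|-|[0-9]|nose)'
```

```text
tcp [ 0.4721 -0.0113  0.3315] head 2.867 [-0.01  0.42 -0.12  2.23  0.1   0.5   1.09]
ft [ 0.15 -0.46 -2.14]
-18 94 -0.3 24.0 11.5
-12 493 -0.3 23.9 11.5
-6 519 -0.3 23.7 11.5
0 548 -0.3 23.6 11.5
6 801 0.0 29.6 11.5
12 584 -0.3 24.7 11.5
18 686 -0.3 23.7 9.4
24 472 -0.1 19.5 9.2
30 491 -0.1 19.3 9.2
36 648 -0.2 19.1 7.6
42 211 -0.3 8.4 3.1
48 226 -0.4 8.3 3.2
54 224 -0.1 8.7 3.0
60 246 -0.1 8.6 3.0
66 260 -0.1 8.5 2.3
72 246 -0.1 8.6 -0.5
78 45 -0.1 6.3 -4.8
nose end a [0.0361 0.0367 0.0373]
```

drive_tool:
  series:
    - [-1, [0, 0, 0.15], 0]
    - [-1, [0, 0, 0.3], 0]
    - [-1, [0, 0, 0.45], 0]
    - [-1, [0, 0, 0.6], 0]
    - [-1, [0, 0, 0.72], 0]
    - [-1, [0, 0, 0.82], 0]
    - [-1, [0, 0, 0.9], 0]
    - [-1, [0, 0, 0.94], 0]

```text
t: 37.6
tool_pos: [0.4721, -0.0114, 0.2369]
orientation: [0.137, 0.991, -0.0, -0.0]
ft_force: [-0.7, -0.4, -2.6]
gripper_width: 0.254
grip_force: 60.0
```

drive_tool:
  series:
    - [-1, [0, 0, 0.02], 0]
    - [-1, [0, 0, 0.04], 0]
    - [-1, [0, 0, 0.055], 0]
    - [-1, [0, 0, 0.07], 0]
    - [-1, [0, 0, 0.075], 0]
    - [-1, [0, 0, 0.08], 0]
    - [-1, [0, 0, 0.08], 0]
    - [-1, [0, 0, 0.08], 0]
  squeeze: 20

```text
t: 38.4
tool_pos: [0.4721, -0.0114, 0.2296]
orientation: [0.137, 0.991, 0.0, 0.0]
ft_force: [0.1, 1.3, -1.8]
gripper_width: 0.259
grip_force: 20.0
```

drive_tool:
  series:
    - [-1, [0, 0, 0.005], 0]
    - [-1, [0, 0, 0.008], 0]
    - [-1, [0, 0, 0.008], 0]
    - [-1, [0, 0, 0.008], 0]
    - [-0.4, [0, 0, 0.008], 0]
    - [-0.2, [0, 0, 0.008], 0]
    - [0, [0, 0, 0.008], 0]
    - [0, [0, 0, 0.008], 0]

```text
t: 39.2
tool_pos: [0.4722, -0.0114, 0.2286]
orientation: [0.137, 0.991, -0.0, -0.0]
ft_force: [0.3, 0.7, -0.8]
gripper_width: 0.479
grip_force: 0.0
```

drive_tool:
  series:
    - [0, [0, 0, 0], 0]
    - [0, [0, 0, -0.1], 0]
    - [0, [0, 0, -0.25], 0]
    - [0, [0, 0, -0.4], 0]
    - [0, [0, 0, -0.6], 0]
    - [0, [-0.2, 0, -0.8], 0]
    - [0, [-0.4, 0, -1], 0]
    - [0, [-0.4, 0, -1], 0]

```text
t: 40.0
tool_pos: [0.5129, -0.0229, 0.3317]
orientation: [0.138, 0.99, 0.001, 0.003]
ft_force: [0.3, 0.1, 0.4]
gripper_width: 0.5
grip_force: 0.0
```

drive_tool:
  series:
    - [0, [0, 0, 0], 0]
    - [0, [0, 0, 0], 0]
    - [0, [0, 0, 0], 0]
    - [0, [0, 0, 0], 0]
    - [0, [0, 0, 0], 0]
    - [0, [0, 0, 0], 0]
    - [0, [0, 0, 0], 0]
    - [0, [0, 0, 0], 0]

```text
t: 40.8
tool_pos: [0.5106, -0.0223, 0.3287]
orientation: [0.137, 0.991, -0.0, -0.0]
ft_force: [0.3, -0.5, 0.6]
gripper_width: 0.502
grip_force: 0.0
```

```bash
python3 rp.py w13.png
```

```text
tcp [ 0.51060198 -0.02225707  0.32868992] [ 0.1369  0.9906 -0.     -0.    ]
-100 13 -0.9 14.8 70.6
-90 125 -0.1 18.5 71.3
-80 137 -0.1 18.3 71.6
-70 144 -0.2 19.9 71.5
-60 161 -0.3 19.7 71.6
-50 155 1.1 22.3 71.4
-40 160 -0.4 19.3 71.9
-30 167 -0.4 19.0 71.7
-20 172 -0.5 18.8 71.8
-10 175 -0.5 18.5 71.4
0 189 -0.3 23.6 73.6
10 234 -0.6 24.1 73.8
20 242 -0.7 23.8 73.7
30 253 -0.7 23.5 73.8
40 210 -0.8 19.1 71.2
50 217 2.6 25.7 71.2
60 61 -0.7 6.4 65.6
70 60 -0.6 6.6 65.7
80 74 -1.1 6.8 65.6
collar [-0.0466 -0.0412  0.0147  0.0345  0.044 ]
```

View pics/w13.png

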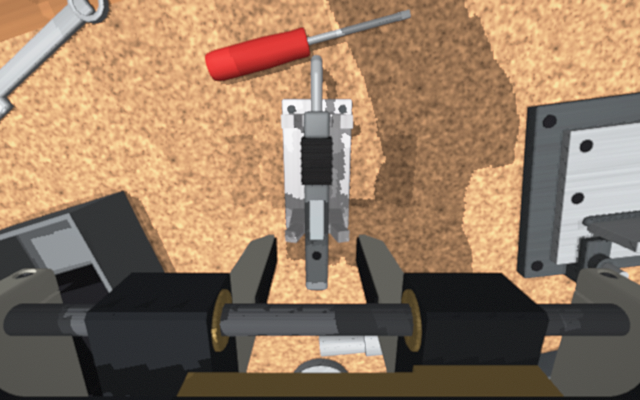

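The probe is back in both saddles and level, with the collar at (316,160) and the neck end at (316,62). The screwdriver has not moved and the gripper is clear.

```bash
python3 -c "
from station import ticket
print(ticket.sign_off())"
```

```text
the job is handed in; nothing more can be done
None
```

The job is handed in at about 41 s: the probe's tip was run along the weld from the web's open end to the gusset's end at about 21–26 mm/s, and the probe is back in the rest, neck down and released; the verdict was not shown.

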